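# Hang the spray-can holder and put the red can in it

## Robot

A 7-joint arm with a two-finger parallel gripper is mounted at the origin on the work surface. World frame = base frame: x ahead of the robot, y to its left, z up, the work surface at z = 0. Lengths are in m, angles in rad, forces in N, time in s.
With the tool pointing down it reaches from about 0.425 to 0.975 m from the base axis. Payload 16.7 kg.
Tool frame: the origin (TCP) lies midway between the tips of the shut fingers; the grasp point (between the pads) lies 19 mm behind it; z points along the fingers, y is the direction in which the jaws open and shut (so a half turn about z gives the same grasp; the last joint's range is limited). The gripper opens to 85 mm and grips with 20 to 120 N. Pads are 22 mm wide; open, the fingers measure 114 mm over their backs; the gripper's body (76 mm by 85 mm) begins 54 mm behind the grasp point. The pads swing forward as they close: fully open they stand 13 mm farther back than shut.
Start: joints at [1.065, 0.426, 0.074, 1.606, -0.034, 1.111, -0.067], TCP at [0.236, -0.632, 0.231] pointing down, gripper open.
Joint ranges: [-2.85, 2.85], [-0.5, 2.14], [-1.23, 1.37], [0.21, 2.46], [-1.02, 4.16], [0.16, 2.05], [-2.73, 2.73]. Speed limits (rad/s): [1.89, 1.89, 2.39, 2.39, 3.01, 3.01, 3.01].

## Interface

Orientations are given as a unit quaternion [x, y, z, w].
In Python, from rig import bot gives the robot as it stands.
- The arm moves only by the tool servo_tool, never from a script. Its argument "commands" is a list of rows, each an object of numbers: "grip": the gripper command: -1 is fully open, 1 is shut, values between are in proportion; "tx", "ty", "tz": the shift along the tool's x, y, z in mm; "twist": the turn about the tool's z in rad. In form: [{"grip": .., "tx": .., "ty": .., "tz": .., "twist": ..}, ...]. A call has exactly 5 rows; each row shifts and turns the commanded pose from where the row before left it, along the tool's axes as they then stand; what a row does not reach is not made up. A row lasts 1/12 s, in which the tool goes at most 41.7 mm and 7.16 degrees, less where a joint would pass 70% of its speed; a pose out of reach is approached as far as the arm can. A call with a gripper value outside its range is refused whole. The fingers move at their own pace and stop on an object; "squeeze" is the grip in N (left out, the last holds). Time passes only in rows, so rows that do not move let the fingers close, or fill a call up. It gives the time, the measured TCP pose, the force and the opening at its end, in the units of the state.
- bot.state(): the state, without advancing time (a new reading comes with each control period).
- bot.get_image(name): name is "scene" or "top"; returns a dict with "image" (400x640x3 uint8, red, green, blue), "depth" (400x640 float32, m along the optical axis (not along the pixel's ray), 0 where there is no reading), "intrinsics" (3x3 intrinsics, pixels), "extrinsics" (4x4, takes a point from camera to world coordinates). Camera axes: x right, y down, z forward; pixel columns grow to the right and rows downward; lengths in m; the calibration is good to about 2 mm. A picture is of the moment at which its call begins.
- bot.close_job(): hands the job in, once; it reports no verdict.
The state is a dict: "clock": time; "joint_pos": joint angles; "joint_velocities": joint speeds; "tau": joint torques, N m; "eef_pos": TCP position; "tcp_rot": TCP orientation; "contact_force": force on the tool from outside, world axes, zero at the start; "wrist_torque": the same for the moment, N m; "grip_width": opening from 0.0 (shut) to 1.0 (fully open).
Only numpy, scipy, OpenCV 4.12 (cv2) and the standard library are available. Lean on these libraries where they do the work, as an engineer would, in place of code of your own. Each camera call takes 0.05 s, during which the arm holds its last target.

## Task

Hang the yellow spray-can holder on the screw in the timber board: pass the round hole of its keyhole over the screw head, ease it down until the screw sits at the top of the narrow slot, and let go of it so that it hangs there by itself. Then stand the red spray can upright in the holder's cup and let go. Do not drop the holder or the can, do not tip the can over, and leave the blue can, the hammer and the tool case where they are.

Things in the scene. Friction and masses are not known exactly. Their poses are not given: they have to be found in the camera images.
- board: Fixed upright board of pale planks, 200 mm wide, 177 high, 18 thick, on rear posts and feet (reaching 118 mm behind its front face). Origin: bottom of the front face, middle of the width. x: level, straight out of the front face, which carries the screw and looks away from the robot; y along the board; z up. Place and yaw (within 0.3 rad) vary.
- board_screw (a point): Point where the axis of the steel screw meets the board's front face, 157 mm above the bench, in the middle of the width; axes as the board's. The screw sticks straight out along x: a shank 7 mm in diameter and 10 mm long, then a round head 16 mm in diameter and 6 mm thick (tip 16 mm from the board).
- holder: Loose yellow can holder, about 0.45 kg, standing upright: 96 mm deep (x), 120 wide (y), 185 high. Back plate 5 mm thick, 120 wide, 140 high with a keyhole; black grip tab on its top; round cup in front, joined low down. Origin: underside, middle of the width, 48 mm in front of the plate's back face. x: from plate to cup (hung, it points as the board's x); y along the plate; z up.
- holder_hole (a point): Centre of the keyhole's big hole (eight-sided, 24 mm across), on the plate's back face, 90 mm above the holder's underside; axes as the holder's. A slot 10 mm wide leads straight up from it, with slanted shoulders, and ends 120 mm above the underside.
- holder_seat (a point): Where the screw's axis lies in the slot when fully home: on the plate's back face, 116.5 mm above the underside, 26.5 above holder_hole; axes as the holder's. Home, it meets board_screw in y and z, the plate is between board and screw head (5 mm play, so it leans forwards about 0.04 rad), the underside about 40 mm above the bench.
- holder_tab (a point): Middle of the black grip tab: 10 mm thick (x), 60 wide (y), 140 to 185 mm above the holder's underside, flush with the plate's back; this point is 165 mm up, 5 mm in front of the back face. Pinch it from above along the holder's x. Hung home, it is 28 mm above the board's top edge, so tips up to 20 mm below it clear the board.
- holder_cup (a point): Centre of the cup's inner floor, 5 mm above the holder's underside, 57.5 mm in front of the plate's back face; axes as the holder's. The cup is 69 mm in inner diameter, 77 mm outer, its rim 75 mm above the holder's underside.
- can_red: Loose red spray can with a pale paper band and a white cap, about 0.3 kg, standing upright: 52 mm in diameter (straight up to 165 mm), 185 mm high. Origin: centre of its underside, z up along the can. To set it in the hung holder grip it high, about 150 mm above its underside, with the fingers closing along the holder's y, so that they miss the plate and tab.
- can_blue: Bystander: a can of the same shape and size, blue with a black cap, standing upright. Origin: centre of its underside.
- hammer: Bystander: a hammer lying on the bench beyond the work, roughly along y, 240 mm long. Origin: underside, between the ends.
- case: Bystander: a closed flat tool case, black with grey lid, 110 x 170 x 42 mm, lying on the bench. Origin: centre of its underside.
Mind the look-alikes: they are no part of the job. There is more than one size of the holder; the job needs the largest.

How it is judged:
By the outcome, as a careful person would: the job done as asked, in the order asked, and still so for the second after the job is handed in, with the robot touching nothing.
It also fails if it takes over 72 s, if anything falls off the work surface, if the arm or the gripper's body presses on something with over 40 N, if the wrist force passes 120 N, or if a joint passes its speed limit or range.

## Working session

There is one attempt and no reset: what is moved stays moved. The work goes in short steps, Python scripts to look and compute and a tool call to move; the robot and the scene stay as the last step left them, time stands still between calls to the robot, and variables do not carry over. Pictures are saved under pics/ and viewed, and the job is handed in when it is done.

Besides the shell and the picture viewer there is one more tool, called after ">>>" in YAML: its name, and indented under it one key for each argument. servo_tool: Moves the arm, as the interface text tells. Its arguments: {"type":"object","properties":{"commands":{"type":"array","items":{"type":"object","properties":{"grip":{"type":"number"},"tx":{"type":"number"},"ty":{"type":"number"},"tz":{"type":"number"},"twist":{"type":"number"}}}},"squeeze":{"type":"number"}},"required":["commands"]}

```bash
ls; mkdir -p pics; python3 - <<'E'
from rig import bot
import cv2,numpy as np
print(bot.state())
for n in ("scene","top"):
    d=bot.get_image(n); cv2.imwrite(f"pics/{n}0.png",d["image"][:,:,::-1]); np.savez(f"{n}0.npz",**d)
    print(n,d["intrinsics"],d["extrinsics"].round(4))
E
```

```text
pics
{'clock': 0.0, 'joint_pos': array([ 1.06448162,  0.42671922,  0.07383584,  1.60665374, -0.03407743,
        1.11079832, -0.06708002]), 'joint_velocities': array([ 2.30482924e-04,  4.71688006e-04,  6.42172474e-04, -8.68609296e-05,
       -1.78484426e-03,  1.99119527e-03,  9.61293944e-04]), 'tau': array([-1.25316885e-03, -9.49851537e+01,  3.76087815e+00, -4.63512325e+01,
        1.93651649e-02,  1.03513518e-02,  5.23755409e-05]), 'eef_pos': array([ 0.23559332, -0.63208936,  0.23059806]), 'tcp_rot': array([ 9.84126419e-01,  1.77467620e-01, -1.71331894e-04, -6.37323242e-04]), 'contact_force': array([-0.30517255,  0.47554173, -0.47071696]), 'wrist_torque': array([-0.08971305,  0.02814176,  0.02795444]), 'grip_width': 1.0004862488245623}
scene [[480.92638263   0.         323.29189808]
 [  0.         480.92638263 200.05592508]
 [  0.           0.           1.        ]] [[ 0.5914  0.6245 -0.5101  1.2065]
 [ 0.8061 -0.4724  0.3563 -0.4809]
 [-0.0185 -0.622  -0.7828  1.0941]
 [ 0.      0.      0.      1.    ]]
top [[411.10763223   0.         321.26923965]
 [  0.         411.10763223 200.63686193]
 [  0.           0.           1.        ]] [[ 0.0158 -0.9979  0.0632  0.5138]
 [-0.9997 -0.0146  0.02   -0.0509]
 [-0.019  -0.0635 -0.9978  1.1092]
 [ 0.      0.      0.      1.    ]]
```

View pics/scene0.png

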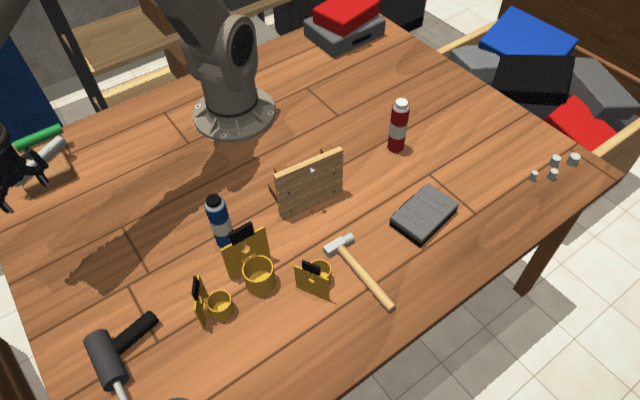

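View pics/top0.png

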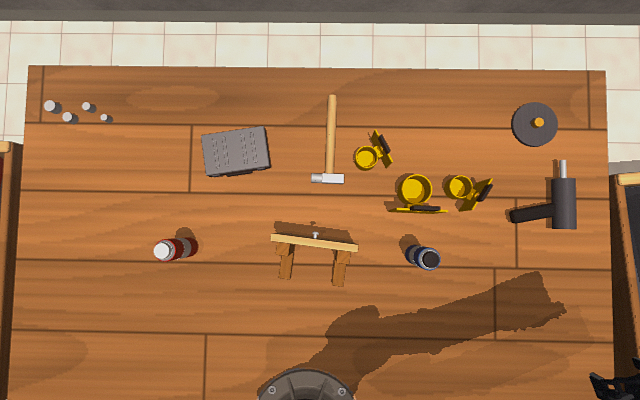

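The scene picture shows three yellow holders: largest at scene (250,262)/top (415,195), and smaller ones at scene (212,303)/top (465,190) and scene (315,277)/top (370,153). The board is at top (315,242), the red can at (165,250) and the blue can at (425,257). I'll enlarge the holders and measure them.

```bash
cat > h.py <<'E'
import numpy as np,cv2
def load(f): return dict(np.load(f))
def cloud(d):
    K=d["intrinsics"];E=d["extrinsics"];z=d["depth"].astype(float)
    v,u=np.mgrid[0:400,0:640]
    P=np.stack([(u-K[0,2])/K[0,0]*z,(v-K[1,2])/K[1,1]*z,z],-1)
    W=P@E[:3,:3].T+E[:3,3]; W[z<=0]=np.nan
    return W
def hsv(d): return cv2.cvtColor(d["image"],cv2.COLOR_RGB2HSV)
E
python3 - <<'E'
from h import *
s=load("scene0.npz");t=load("top0.npz")
a=cv2.resize(s["image"][180:330,170:350],None,fx=3,fy=3,interpolation=cv2.INTER_CUBIC)
b=cv2.resize(t["image"][120:300,260:510],None,fx=3,fy=3,interpolation=cv2.INTER_CUBIC)
cv2.imwrite("pics/c1.png",a[:,:,::-1]);cv2.imwrite("pics/c2.png",b[:,:,::-1])
for n,d in(("scene",s),("top",t)):
    W=cloud(d);H=hsv(d)
    m=((H[...,0]>18)&(H[...,0]<32)&(H[...,1]>190)&(W[...,2]>.015)).astype(np.uint8)
    k,l,st,c=cv2.connectedComponentsWithStats(m)
    for i in range(1,k):
        if st[i,4]>40:
            p=W[l==i];print(n,c[i].round(),st[i,4],np.nanmin(p,0).round(3),np.nanmax(p,0).round(3))
E
```

```text
top [538. 122.] 53 [ 0.787 -0.609  0.027] [ 0.809 -0.586  0.037]
top [375. 153.] 418 [ 0.667 -0.203  0.015] [ 0.756 -0.116  0.116]
top [415. 196.] 602 [ 0.554 -0.327  0.015] [ 0.651 -0.209  0.185]
top [468. 192.] 627 [ 0.561 -0.445  0.015] [ 0.652 -0.356  0.133]
```

View pics/c1.png

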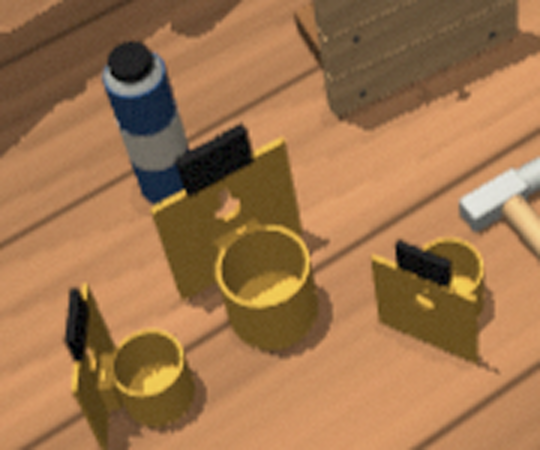

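View pics/c2.png

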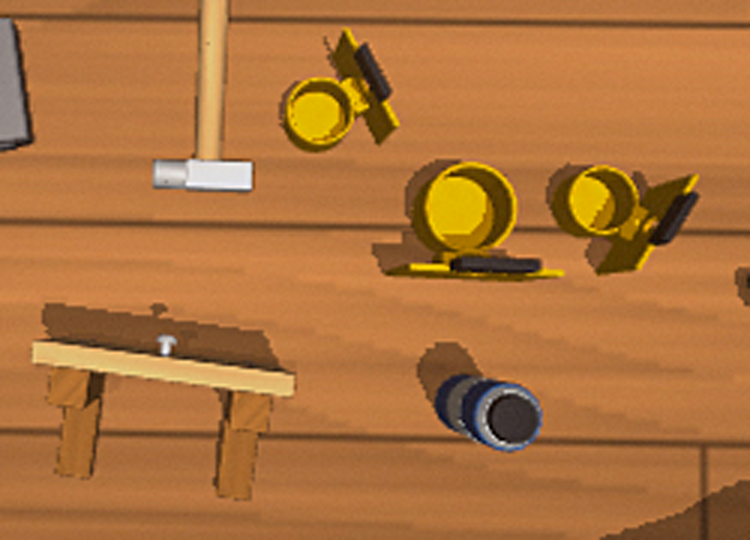

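The crop confirms it: the middle holder (top (415,195)) is about 118 mm wide and its plate plus tab top is at z≈0.185, the only one matching the stated size; the others are 116–133 mm high. Now the exact poses.

```bash
cat > meas.py <<'E'
from h import *
def box(W,lo,hi):
    return np.all((W>lo)&(W<hi),-1)
def rect(p):
    r=cv2.minAreaRect((p[:,:2]*1000).astype(np.float32)); return np.round(r[0],1),np.round(r[1],1),round(r[2],2)
def circ(p):
    from scipy.optimize import least_squares
    f=lambda q:np.hypot(p[:,0]-q[0],p[:,1]-q[1])-q[2]
    return least_squares(f,[*p[:,:2].mean(0),.03],loss="soft_l1",f_scale=.002).x.round(4)
E
python3 - <<'E'
from meas import *
for f in("scene0","top0"):
    d=load(f+".npz");W=cloud(d);H=hsv(d);V=H[...,2];S=H[...,1]
    print("==",f)
    m=box(W,[.5,-.34,.155],[.62,-.18,.2]); p=W[m]; print("tab",len(p),rect(p),p.mean(0),p[:,2].max(),np.percentile(p[:,2],90))
    q=p[p[:,2]>.178]; print(" tabtop",len(q),rect(q),q.mean(0).round(4))
    m=box(W,[.55,-.34,.02],[.6,-.19,.146]);p=W[m]; 
    if len(p)>20: print(" plate",len(p),rect(p),p.min(0),p.max(0))
    m=box(W,[.565,-.34,.066],[.68,-.19,.085]);p=W[m]; print(" rim",len(p),rect(p),circ(p),np.median(p[:,2]))
    m=box(W,[.4,-.15,.168],[.56,.13,.19]);p=W[m]; print("boardtop",len(p),rect(p),p.min(0).round(3),p.max(0).round(3))
    m=box(W,[.4,-.15,.02],[.6,.13,.19]);p=W[m];print(" board",len(p),rect(p),p.min(0).round(3),p.max(0).round(3))
    m=box(W,[.38,-.4,.15],[.56,-.2,.2])&(V<0);
    for nm,lo,hi in(("blue",[.38,-.4,.12],[.535,-.2,.2]),("red",[.38,.2,.12],[.6,.5,.2])):
        p=W[box(W,lo,hi)];
        if len(p): print(nm,len(p),p.min(0).round(3),p.max(0).round(3),circ(p[p[:,2]>.15]),circ(p[p[:,2]>.178]))
E
```

```text
== scene0
tab 268 (array([ 565.3, -269.7]), array([60.2, 12.9]), 89.55) [ 0.56726072 -0.27065865  0.17420933] 0.18912994245428782 0.18513865357096113
 tabtop 122 (array([ 564.8, -269.6]), array([60.2, 12. ]), 89.39) [ 0.5658 -0.2701  0.1833]
 plate 1456 (array([ 578.6, -270. ]), array([121.3,  43.3]), 88.05) [ 0.55540871 -0.33012338  0.02000281] [ 0.59987316 -0.20876616  0.14563858]
 rim 263 (array([ 623.4, -258.8]), array([118.7, 100.4]), 3.2) [ 0.6169 -0.271   0.037 ] 0.07302706516708946
boardtop 509 (array([472.8, -17.3]), array([199.6,  44.6]), 82.68) [ 0.442 -0.118  0.168] [0.503 0.08  0.181]
 board 3040 (array([471.1, -14.5]), array([197.6,  87.8]), 71.04) [ 0.4   -0.119  0.02 ] [0.51  0.08  0.181]
blue 528 [ 0.426 -0.306  0.121] [ 0.477 -0.254  0.188] [ 0.4543 -0.2813  0.017 ] [ 0.4512 -0.281   0.0132]
red 400 [0.439 0.297 0.12 ] [0.486 0.348 0.188] [0.4623 0.3213 0.017 ] [0.4605 0.3231 0.0131]
== top0
tab 144 (array([ 560.7, -267.6]), array([58.2, 10.1]), 87.82) [ 0.56017812 -0.26621671  0.18155241] 0.18944163067866338 0.18653599474633867
 tabtop 121 (array([ 560.7, -267.7]), array([58.1, 10. ]), 87.91) [ 0.5606 -0.2676  0.1845]
 plate 328 (array([ 577.9, -269.2]), array([120.5,  44.7]), 88.42) [ 0.55410267 -0.32883167  0.02053155] [ 0.59970691 -0.20848179  0.14474466]
 rim 187 (array([ 636.1, -259.9]), array([126.9,  76.8]), 23.25) [ 0.6129 -0.2693  0.0363] 0.0742282233581879
boardtop 728 (array([465.9, -15.6]), array([200.3,  44.3]), 83.81) [ 0.437 -0.117  0.168] [0.498 0.083 0.182]
 board 1549 (array([451.9, -17. ]), array([199.9, 103.5]), 89.99) [ 0.4   -0.117  0.021] [0.504 0.083 0.182]
blue 491 [ 0.42  -0.305  0.12 ] [ 0.471 -0.253  0.189] [ 0.4465 -0.2757  0.0174] [ 0.4457 -0.2779  0.0128]
red 534 [0.429 0.3   0.12 ] [0.48  0.349 0.19 ] [0.4557 0.3218 0.0171] [0.455  0.3248 0.0131]
```

```bash
cat >> meas.py <<'E'
def ransac(p,th=.002,it=500,seed=0):
    g=np.random.default_rng(seed);best=None
    for _ in range(it):
        a=p[g.choice(len(p),3,False)];n=np.cross(a[1]-a[0],a[2]-a[0])
        if np.linalg.norm(n)<1e-9: continue
        n/=np.linalg.norm(n);i=np.abs((p-a[0])@n)<th
        if best is None or i.sum()>best.sum():best=i
    q=p[best];c=q.mean(0);n=np.linalg.svd(q-c,full_matrices=False)[2][2]
    if n[0]<0:n=-n
    return c,n,best
E
python3 - <<'E'
from meas import *
for f in("scene0","top0"):
    d=load(f+".npz");W=cloud(d);H=hsv(d)
    print("==",f)
    m=box(W,[.42,-.15,.171],[.56,.13,.19]);p=W[m]; c,n,b=ransac(p);q=p[b];print("boardtop",len(q),rect(q),n.round(3))
    if f=="scene0":
        p=W[box(W,[.45,-.15,.02],[.53,.13,.165])];c,n,b=ransac(p);print("front",b.sum(),len(p),c.round(4),n.round(4),"yaw",np.arctan2(n[1],n[0]))
        p=W[box(W,[.553,-.34,.085],[.585,-.19,.135])];c,n,b=ransac(p);print("plate front",b.sum(),len(p),c.round(4),n.round(4),"yaw",np.arctan2(n[1],n[0]))
    # screw: low saturation & bright near board
    m=box(W,[.46,-.06,.14],[.54,.03,.172])&(H[...,1]<75);p=W[m]
    if len(p): print("screw",len(p),p.mean(0).round(4),p.min(0).round(4),p.max(0).round(4))
    # cup rim
    m=box(W,[.57,-.33,.070],[.68,-.21,.082])&(H[...,1]>150);p=W[m];print("rim",len(p),circ(p),p[:,:2].min(0).round(3),p[:,:2].max(0).round(3))
E
```

```text
== scene0
boardtop 312 (array([483.4, -18.8]), array([199.7,  21.1]), 83.54) [ 0.016 -0.009 -1.   ]
front 1803 2384 [ 0.4899 -0.023   0.0952] [ 0.9931 -0.1175  0.001 ] yaw -0.11777045270058671
plate front 441 508 [ 0.5637 -0.2711  0.1109] [ 9.995e-01 -3.150e-02  7.000e-04] yaw -0.031526403243020536
screw 37 [ 0.499  -0.0201  0.1585] [ 0.4881 -0.0278  0.1494] [ 0.5098 -0.0087  0.1653]
rim 171 [ 0.6175 -0.2715  0.0363] [ 0.58  -0.309] [ 0.656 -0.234]
== top0
boardtop 561 (array([478.4, -17.1]), array([198.8,  18. ]), 83.34) [ 0.003  0.004 -1.   ]
screw 30 [ 0.496  -0.0191  0.1615] [ 0.4876 -0.0257  0.1572] [ 0.5036 -0.0117  0.1677]
rim 159 [ 0.6129 -0.2698  0.0362] [ 0.577 -0.309] [ 0.651 -0.232]
```

>>> servo_tool:
  commands:
    - {"grip": -1, "twist": -0.118}
    - {"grip": -1, "twist": -0.118}
    - {"grip": -1, "twist": -0.118}
    - {"grip": -1, "twist": -0.118}
    - {"grip": -1, "twist": -0.118}
  squeeze: 60

```text
$.commands[0]: bad value
```

>>> servo_tool:
  commands:
    - {"grip": -1, "twist": -0.118}
    - {"grip": -1, "twist": -0.118}
    - {"grip": -1, "twist": -0.118}
    - {"grip": -1, "twist": -0.118}
    - {"grip": -1, "twist": -0.118}

```text
$.commands[0]: bad value
```

```bash
cat > go.py <<'E'
import sys,numpy as np
from scipy.spatial.transform import Rotation as R
from rig import bot
s=bot.state();r=R.from_quat(s["tcp_rot"]);M=r.as_matrix();p=s["eef_pos"]
def rep(target=None,yaw=None):
    print("t",round(s["clock"],2),"p",p.round(4),"toolx yaw",round(np.arctan2(M[1,0],M[0,0]),4),"tooly yaw",round(np.arctan2(M[1,1],M[0,1]),4),"tiltz",M[:2,2].round(4),"F",s["contact_force"].round(1),"w",round(s["grip_width"],3),"q7",s["joint_pos"][6].round(2))
    if target is not None:
        print("tool delta mm",(M.T@(np.array(target)-p)*1000).round(1))
if __name__=="__main__":
    rep([float(x) for x in sys.argv[1:4]] if len(sys.argv)>3 else None)
E
python3 go.py .5628 -.2687 .231
```

```text
t 0.1 p [ 0.2356 -0.6321  0.2307] toolx yaw 0.3568 tooly yaw -1.214 tiltz [-0.0005  0.0011] F [0.2 0.5 0.2] w 1.001 q7 -0.07
tool delta mm [ 4.335e+02 -2.263e+02 -1.000e-01]
```

>>> servo_tool:
  commands:
    - {"grip": -1, "tx": 0, "ty": 0, "tz": 0, "twist": -0.118}
    - {"grip": -1, "tx": 0, "ty": 0, "tz": 0, "twist": -0.118}
    - {"grip": -1, "tx": 0, "ty": 0, "tz": 0, "twist": -0.118}
    - {"grip": -1, "tx": 0, "ty": 0, "tz": 0, "twist": -0.118}
    - {"grip": -1, "tx": 0, "ty": 0, "tz": 0, "twist": -0.118}
  squeeze: 60

```text
clock: 0.52
eef_pos: [0.2357, -0.6322, 0.2309]
tcp_rot: [0.889, 0.459, 0.0, -0.0]
contact_force: [0.8, 0.2, 0.0]
grip_width: 1.003
```

>>> servo_tool:
  commands:
    - {"grip": -1, "tx": 0, "ty": 0, "tz": 0, "twist": -0.118}
    - {"grip": -1, "tx": 0, "ty": 0, "tz": 0, "twist": -0.118}
    - {"grip": -1, "tx": 0, "ty": 0, "tz": 0, "twist": -0.118}
    - {"grip": -1, "tx": 0, "ty": 0, "tz": 0, "twist": -0.118}
    - {"grip": -1, "tx": 0, "ty": 0, "tz": 0, "twist": -0.118}

```text
clock: 0.93
eef_pos: [0.2356, -0.6322, 0.2309]
tcp_rot: [0.717, 0.697, 0.0, -0.0]
contact_force: [0.8, -0.9, 0.0]
grip_width: 1.0
```

```bash
python3 go.py .5628 -.2687 .231
```

```text
t 0.93 p [ 0.2356 -0.6322  0.2309] toolx yaw 1.5426 tooly yaw -0.0282 tiltz [-0.0003  0.0008] F [ 0.8 -0.9  0. ] w 1.0 q7 1.03
tool delta mm [3.726e+02 3.168e+02 1.000e-01]
```

>>> servo_tool:
  commands:
    - {"grip": -1, "tx": 15, "ty": 12, "tz": 0, "twist": 0}
    - {"grip": -1, "tx": 25, "ty": 21, "tz": 0, "twist": 0}
    - {"grip": -1, "tx": 25, "ty": 21, "tz": 0, "twist": 0}
    - {"grip": -1, "tx": 25, "ty": 21, "tz": 0, "twist": 0}
    - {"grip": -1, "tx": 25, "ty": 21, "tz": 0, "twist": 0}

```text
clock: 1.35
eef_pos: [0.3362, -0.5194, 0.231]
tcp_rot: [0.719, 0.695, 0.0, -0.0]
contact_force: [0.7, -0.6, 0.8]
grip_width: 0.997
```

>>> servo_tool:
  commands:
    - {"grip": -1, "tx": 25, "ty": 22, "tz": 0, "twist": 0}
    - {"grip": -1, "tx": 25, "ty": 22, "tz": 0, "twist": 0}
    - {"grip": -1, "tx": 25, "ty": 22, "tz": 0, "twist": 0}
    - {"grip": -1, "tx": 25, "ty": 22, "tz": 0, "twist": 0}
    - {"grip": -1, "tx": 25, "ty": 22, "tz": 0, "twist": 0}

```text
clock: 1.77
eef_pos: [0.4505, -0.3982, 0.2311]
tcp_rot: [0.719, 0.695, -0.0, -0.0]
contact_force: [0.1, -0.8, 0.0]
grip_width: 0.999
```

>>> servo_tool:
  commands:
    - {"grip": -1, "tx": 25, "ty": 22, "tz": 0, "twist": 0}
    - {"grip": -1, "tx": 25, "ty": 22, "tz": 0, "twist": 0}
    - {"grip": -1, "tx": 25, "ty": 22, "tz": 0, "twist": 0}
    - {"grip": -1, "tx": 25, "ty": 22, "tz": 0, "twist": 0}
    - {"grip": -1, "tx": 0, "ty": 0, "tz": 0, "twist": 0}

```text
clock: 2.18
eef_pos: [0.5455, -0.2961, 0.2312]
tcp_rot: [0.716, 0.698, 0.002, -0.0]
contact_force: [0.6, 0.2, -0.5]
grip_width: 0.992
```

```bash
python3 go.py .5628 -.2687 .231
```

```text
t 2.18 p [ 0.5455 -0.2961  0.2312] toolx yaw 1.5443 tooly yaw -0.0265 tiltz [0.0016 0.0028] F [ 0.6  0.2 -0.5] w 0.992 q7 0.26
tool delta mm [27.9 16.6  0.3]
```

>>> servo_tool:
  commands:
    - {"grip": -1, "tx": 9, "ty": 6, "tz": 0, "twist": 0.001}
    - {"grip": -1, "tx": 9, "ty": 6, "tz": 0, "twist": 0.001}
    - {"grip": -1, "tx": 10, "ty": 5, "tz": 0, "twist": 0.002}
    - {"grip": -1, "tx": 0, "ty": 0, "tz": 0, "twist": 0}
    - {"grip": -1, "tx": 0, "ty": 0, "tz": 0, "twist": 0}

```text
clock: 2.6
eef_pos: [0.5591, -0.275, 0.2313]
tcp_rot: [0.72, 0.694, 0.0, -0.0]
contact_force: [-0.7, -0.6, -0.5]
grip_width: 0.999
```

```bash
python3 go.py .5628 -.2687 .231; python3 - <<'E'
from rig import bot
import cv2,numpy as np
for n in ("scene","top"):
    d=bot.get_image(n); cv2.imwrite(f"pics/{n}1.png",d["image"][:,:,::-1]); np.savez(f"{n}1.npz",**d)
a=cv2.imread("pics/scene1.png")[150:320,150:370];b=cv2.imread("pics/top1.png")[120:290,330:500]
cv2.imwrite("pics/c3.png",cv2.hconcat([cv2.resize(a,(440,340)),cv2.resize(b,(340,340))]))
E
```

```text
t 2.6 p [ 0.5591 -0.275   0.2313] toolx yaw 1.5333 tooly yaw -0.0375 tiltz [-0.0001  0.0001] F [-0.7 -0.6 -0.5] w 0.999 q7 0.2
tool delta mm [6.4 3.4 0.3]
```

View pics/c3.png

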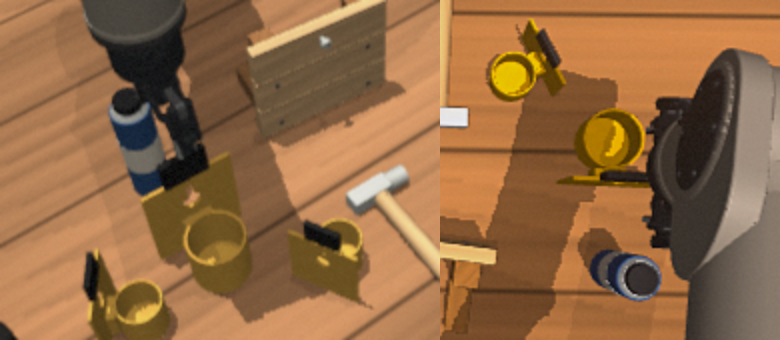

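```bash
python3 - <<'E'
from meas import *
for f in("scene1","top1"):
    W=cloud(load(f+".npz"))
    for a,b in((.215,.235),(.235,.255),(.255,.275),(.275,.30),(.3,.33)):
        p=W[box(W,[.44,-.36,a],[.68,-.17,b])]
        if len(p)>3: print(f,a,len(p),p.min(0).round(4),p.max(0).round(4))
E
```

```text
scene1 0.235 21 [ 0.5167 -0.2882  0.2436] [ 0.6165 -0.271   0.2542]
scene1 0.255 59 [ 0.5139 -0.2882  0.2551] [ 0.6188 -0.267   0.2744]
scene1 0.275 69 [ 0.5158 -0.2911  0.2764] [ 0.6375 -0.2646  0.2999]
scene1 0.3 211 [ 0.5683 -0.295   0.3001] [ 0.6368 -0.2587  0.3298]
top1 0.235 10 [ 0.5044 -0.2704  0.2482] [ 0.6105 -0.2621  0.2537]
top1 0.255 24 [ 0.5025 -0.2705  0.2573] [ 0.6139 -0.2619  0.2747]
top1 0.275 141 [ 0.4855 -0.2828  0.2754] [ 0.6313 -0.2591  0.3   ]
top1 0.3 165 [ 0.4858 -0.2736  0.3001] [ 0.6301 -0.2565  0.3294]
```

The crop shows the gripper over the black tab with fingers fore and aft, blue can clear. The finger edges suggest the top camera's x is nearly right (about 1 mm low), so I'll target x≈0.5615. Descending.

>>> servo_tool:
  commands:
    - {"grip": -1, "tx": 3, "ty": 1, "tz": 10, "twist": -0.005}
    - {"grip": -1, "tx": 3, "ty": 1, "tz": 15, "twist": 0}
    - {"grip": -1, "tx": 0, "ty": 0, "tz": 15, "twist": 0}
    - {"grip": -1, "tx": 0, "ty": 0, "tz": 10, "twist": 0}
    - {"grip": -1, "tx": 0, "ty": 0, "tz": 0, "twist": 0}

```text
clock: 3.12
eef_pos: [0.5599, -0.2693, 0.1787]
tcp_rot: [0.719, 0.695, -0.001, -0.002]
contact_force: [0.7, -0.5, 0.1]
grip_width: 1.003
```

```bash
python3 go.py .5615 -.2687 .148
```

```text
t 3.12 p [ 0.5599 -0.2693  0.1787] toolx yaw 1.5374 tooly yaw -0.0334 tiltz [-0.0033  0.0014] F [ 0.7 -0.5  0.1] w 1.003 q7 0.17
tool delta mm [ 0.6  1.7 30.7]
```

>>> servo_tool:
  commands:
    - {"grip": -1, "tx": 0, "ty": 1, "tz": 12, "twist": 0}
    - {"grip": -1, "tx": 0, "ty": 0, "tz": 12, "twist": 0}
    - {"grip": -1, "tx": 0, "ty": 0, "tz": 8, "twist": 0}
    - {"grip": -1, "tx": 0, "ty": 0, "tz": 0, "twist": 0}
    - {"grip": 0.3, "tx": 0, "ty": 0, "tz": 0, "twist": 0}

```text
clock: 3.53
eef_pos: [0.5621, -0.2693, 0.1488]
tcp_rot: [0.719, 0.695, -0.0, -0.0]
contact_force: [1.0, 0.4, 0.6]
grip_width: 0.884
```

>>> servo_tool:
  commands:
    - {"grip": 0.3, "tx": 0, "ty": 0, "tz": 0, "twist": 0}
    - {"grip": 0.3, "tx": 0, "ty": 0, "tz": 0, "twist": 0}
    - {"grip": 0.6, "tx": 0, "ty": 0, "tz": 0, "twist": 0}
    - {"grip": 0.65, "tx": 0, "ty": 0, "tz": 0, "twist": 0}
    - {"grip": 0.7, "tx": 0, "ty": 0, "tz": 0, "twist": 0}

```text
clock: 3.95
eef_pos: [0.5624, -0.2694, 0.1496]
tcp_rot: [0.719, 0.695, 0.0, 0.0]
contact_force: [0.7, -0.1, -0.1]
grip_width: 0.156
```

```bash
python3 go.py .5615 -.2687 .148
```

```text
t 3.95 p [ 0.5624 -0.2694  0.1496] toolx yaw 1.5377 tooly yaw -0.0331 tiltz [ 0.0004 -0.0001] F [ 0.7 -0.1 -0.1] w 0.156 q7 0.16
tool delta mm [ 0.7 -1.   1.6]
```

>>> servo_tool:
  commands:
    - {"grip": 0.8, "tx": 0, "ty": 0, "tz": 0, "twist": 0}
    - {"grip": 0.9, "tx": 0, "ty": 0, "tz": 0, "twist": 0}
    - {"grip": 1, "tx": 0, "ty": 0, "tz": 0, "twist": 0}
    - {"grip": 1, "tx": 0, "ty": 0, "tz": 0, "twist": 0}
    - {"grip": 1, "tx": 0, "ty": 0, "tz": 0, "twist": 0}
  squeeze: 90

```text
clock: 4.37
eef_pos: [0.5621, -0.2695, 0.1494]
tcp_rot: [0.719, 0.695, -0.0, -0.0]
contact_force: [-3.8, 0.3, 4.6]
grip_width: 0.111
```

```bash
python3 go.py; python3 - <<'E'
from rig import bot
from meas import *
for n in ("scene",):
    d=bot.get_image(n); np.savez(f"{n}2.npz",**d); cv2.imwrite(f"pics/{n}2.png",cv2.resize(d["image"][150:320,150:370],None,fx=3,fy=3)[:,:,::-1])
W=cloud(d)
p=W[box(W,[.553,-.34,.085],[.585,-.19,.135])];c,n,b=ransac(p);print("plate front",b.sum(),len(p),c.round(4),n.round(4),"yaw",np.arctan2(n[1],n[0]), p[:,1].min(),p[:,1].max())
p=W[box(W,[.57,-.33,.070],[.68,-.21,.082])];print("rim",circ(p))
E
```

```text
t 4.37 p [ 0.5621 -0.2695  0.1494] toolx yaw 1.5376 tooly yaw -0.0332 tiltz [-0.0003 -0.    ] F [-3.8  0.3  4.6] w 0.111 q7 0.16
plate front 455 509 [ 0.5644 -0.2714  0.1109] [ 0.9994 -0.0343 -0.0081] yaw -0.03434709244991737 -0.32975614302499695 -0.209021549331683
rim [ 0.6181 -0.2718  0.0364]
```

View pics/scene2.png

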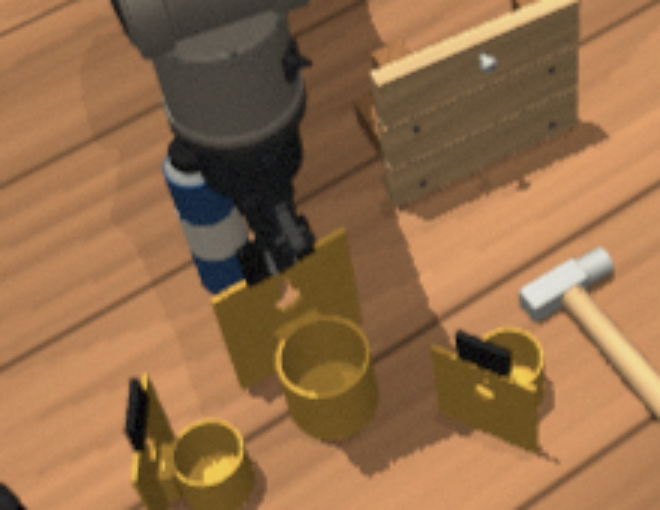

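Tab gripped (9.4 mm), holder moved under 1 mm. The grasp also fixes the cameras' x offset: scene +3.4 mm, top −0.7 mm. Lifting.

>>> servo_tool:
  commands:
    - {"grip": 1, "tx": 0, "ty": 0, "tz": -3, "twist": 0}
    - {"grip": 1, "tx": 0, "ty": 0, "tz": -8, "twist": 0}
    - {"grip": 1, "tx": 0, "ty": 0, "tz": -15, "twist": 0}
    - {"grip": 1, "tx": 0, "ty": 0, "tz": -20, "twist": 0}
    - {"grip": 1, "tx": 0, "ty": 0, "tz": -20, "twist": 0}
  squeeze: 110

```text
clock: 4.83
eef_pos: [0.5622, -0.2691, 0.2161]
tcp_rot: [0.719, 0.695, 0.0, -0.0]
contact_force: [1.0, -0.3, -3.3]
grip_width: 0.098
```

>>> servo_tool:
  commands:
    - {"grip": 1, "tx": 0, "ty": 0, "tz": -20, "twist": 0.021}
    - {"grip": 1, "tx": 0, "ty": 0, "tz": -15, "twist": 0.021}
    - {"grip": 1, "tx": 0, "ty": 0, "tz": -5, "twist": 0.021}
    - {"grip": 1, "tx": 0, "ty": 0, "tz": 0, "twist": 0.021}
    - {"grip": 1, "tx": 0, "ty": 0, "tz": 0, "twist": 0}

```text
clock: 5.25
eef_pos: [0.5621, -0.2693, 0.2548]
tcp_rot: [0.748, 0.664, -0.0, -0.0]
contact_force: [-0.4, 0.5, -4.1]
grip_width: 0.102
```

```bash
python3 go.py .5308 -.0248 .255; python3 -c "from rig import bot;print(bot.state()['wrist_torque'])"
```

```text
t 5.25 p [ 0.5621 -0.2693  0.2548] toolx yaw 1.4522 tooly yaw -0.1186 tiltz [-0.0004  0.0002] F [-0.4  0.5 -4.1] w 0.102 q7 0.12
tool delta mm [ 2.391e+02 -6.000e+01 -2.000e-01]
[ 0.01333709  0.10772144 -0.02718583]
```

>>> servo_tool:
  commands:
    - {"grip": 1, "tx": 8, "ty": -2, "tz": 0, "twist": 0}
    - {"grip": 1, "tx": 16, "ty": -4, "tz": 0, "twist": 0}
    - {"grip": 1, "tx": 24, "ty": -6, "tz": 0, "twist": 0}
    - {"grip": 1, "tx": 28, "ty": -7, "tz": 0, "twist": 0}
    - {"grip": 1, "tx": 28, "ty": -7, "tz": 0, "twist": 0}

```text
clock: 5.67
eef_pos: [0.5477, -0.1605, 0.2544]
tcp_rot: [0.747, 0.665, -0.0, -0.001]
contact_force: [0.1, 0.9, -2.7]
grip_width: 0.103
```

>>> servo_tool:
  commands:
    - {"grip": 1, "tx": 28, "ty": -7, "tz": 0, "twist": 0}
    - {"grip": 1, "tx": 28, "ty": -7, "tz": 0, "twist": 0}
    - {"grip": 1, "tx": 28, "ty": -7, "tz": 0, "twist": 0}
    - {"grip": 1, "tx": 24, "ty": -6, "tz": 0, "twist": 0}
    - {"grip": 1, "tx": 16, "ty": -4, "tz": 0, "twist": 0}

```text
clock: 6.08
eef_pos: [0.5309, -0.032, 0.2548]
tcp_rot: [0.746, 0.666, -0.0, -0.001]
contact_force: [0.5, 0.7, -3.7]
grip_width: 0.1
```

>>> servo_tool:
  commands:
    - {"grip": 1, "tx": 8, "ty": -2, "tz": 8, "twist": 0}
    - {"grip": 1, "tx": 3, "ty": -1, "tz": 12, "twist": 0}
    - {"grip": 1, "tx": 0, "ty": 0, "tz": 12, "twist": 0}
    - {"grip": 1, "tx": 0, "ty": 0, "tz": 6, "twist": 0}
    - {"grip": 1, "tx": 0, "ty": 0, "tz": 0, "twist": 0}

```text
clock: 6.5
eef_pos: [0.5295, -0.0262, 0.2149]
tcp_rot: [0.748, 0.664, -0.001, -0.001]
contact_force: [-0.8, 0.6, -4.0]
grip_width: 0.103
```

>>> servo_tool:
  commands:
    - {"grip": 1, "tx": 0, "ty": 0, "tz": 0, "twist": 0}
    - {"grip": 1, "tx": 0, "ty": 0, "tz": 0, "twist": 0}
    - {"grip": 1, "tx": 0, "ty": 0, "tz": 0, "twist": 0}
    - {"grip": 1, "tx": 0, "ty": 0, "tz": 0, "twist": 0}
    - {"grip": 1, "tx": 0, "ty": 0, "tz": 0, "twist": 0}

```text
clock: 6.92
eef_pos: [0.5308, -0.0252, 0.2177]
tcp_rot: [0.747, 0.664, 0.0, 0.0]
contact_force: [0.2, -0.2, -4.1]
grip_width: 0.106
```

```bash
python3 go.py .5308 -.0248 .2164; python3 - <<'E'
from rig import bot
from meas import *
for n in ("scene","top"):
    d=bot.get_image(n); np.savez(f"{n}3.npz",**d); 
    cv2.imwrite(f"pics/{n}3.png",cv2.resize(d["image"][110:290,230:400],None,fx=3,fy=3)[:,:,::-1])
    W=cloud(d)
    p=W[box(W,[.5,-.1,.142],[.57,.06,.205])]
    if n=="scene":
        c,nn,b=ransac(p);q=p[b];print("plate front",b.sum(),len(p),c.round(4),nn.round(4),"yaw",np.arctan2(nn[1],nn[0]))
        print(q[:,1].min(),q[:,1].max(),q[:,2].max())
    p=W[box(W,[.52,-.1,.128],[.66,.06,.15])&(hsv(d)[...,1]>150)];print("rim",len(p),circ(p),np.percentile(p[:,2],[50,90]))
E
```

```text
t 6.92 p [ 0.5308 -0.0252  0.2177] toolx yaw 1.4534 tooly yaw -0.1174 tiltz [ 0.0006 -0.    ] F [ 0.2 -0.2 -4.1] w 0.106 q7 -0.31
tool delta mm [ 0.3 -0.1  1.3]
plate front 535 670 [ 0.533  -0.0267  0.1749] [ 0.9927 -0.1202 -0.0093] yaw -0.1204489988242782
-0.0849544995399919 0.03473594816854175 0.20499486975562142
rim 534 [ 0.5757 -0.0343  0.0444] [0.13849932 0.14532853]meas.py:9: RuntimeWarning: Mean of empty slice.
  return least_squares(f,[*p[:,:2].mean(0),.03],loss="soft_l1",f_scale=.002).x.round(4)
  ret = um.true_divide(
Traceback (most recent call last):
  File "meas.py", line 9, in circ
    return least_squares(f,[*p[:,:2].mean(0),.03],loss="soft_l1",f_scale=.002).x.round(4)
           ~~~~~~~~~~~~~^^^^^^^^^^^^^^^^^^^^^^^^^^^^^^^^^^^^^^^^^^^^^^^^^^^^^^
ValueError: Initial guess is outside of provided bounds
```

View pics/scene3.png

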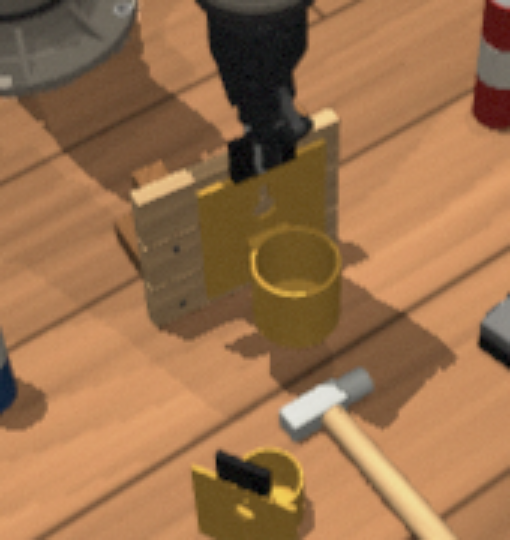

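View pics/top3.png

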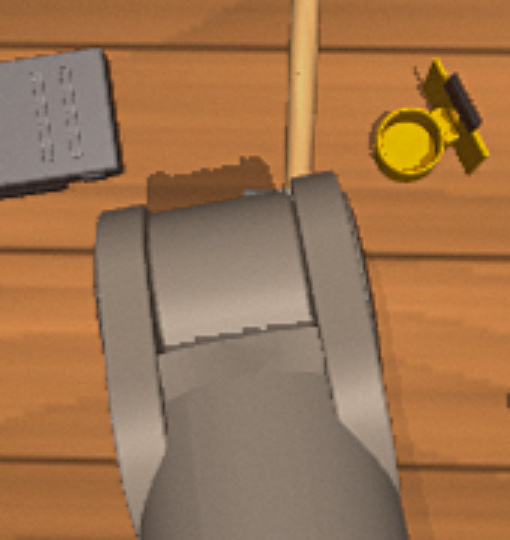

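Scene crop: the plate hangs about 37 mm in front of the board with the hole at crop (265,200) lined up; the measured lateral error is 0.4 mm. The top view is hidden by the arm. Moving in in stages, watching force.

>>> servo_tool:
  commands:
    - {"grip": 1, "tx": 0.4, "ty": -4, "tz": 1, "twist": 0}
    - {"grip": 1, "tx": 0, "ty": -6, "tz": 0, "twist": 0}
    - {"grip": 1, "tx": 0, "ty": -6, "tz": 0, "twist": 0}
    - {"grip": 1, "tx": 0, "ty": -4, "tz": 0, "twist": 0}
    - {"grip": 1, "tx": 0, "ty": 0, "tz": 0, "twist": 0}

```text
clock: 7.43
eef_pos: [0.5098, -0.0222, 0.2165]
tcp_rot: [0.747, 0.665, -0.0, 0.0]
contact_force: [1.1, 0.4, -3.3]
grip_width: 0.103
```

>>> servo_tool:
  commands:
    - {"grip": 1, "tx": 0, "ty": -2, "tz": 0, "twist": 0}
    - {"grip": 1, "tx": 0, "ty": -2, "tz": 0, "twist": 0}
    - {"grip": 1, "tx": 0, "ty": -2, "tz": 0, "twist": 0}
    - {"grip": 1, "tx": 0, "ty": 0, "tz": 0, "twist": 0}
    - {"grip": 1, "tx": 0, "ty": 0, "tz": 0, "twist": 0}

```text
clock: 7.85
eef_pos: [0.5049, -0.0216, 0.2164]
tcp_rot: [0.747, 0.665, 0.0, 0.0]
contact_force: [0.6, -0.0, -3.8]
grip_width: 0.105
```

```bash
python3 go.py .4960 -.0207 .2164
```

```text
t 7.85 p [ 0.5049 -0.0216  0.2164] toolx yaw 1.4538 tooly yaw -0.117 tiltz [0.0001 0.    ] F [ 0.6 -0.  -3.8] w 0.105 q7 -0.31
tool delta mm [-0.2 -8.9 -0. ]
```

>>> servo_tool:
  commands:
    - {"grip": 1, "tx": 0, "ty": -2, "tz": 0, "twist": 0}
    - {"grip": 1, "tx": 0, "ty": -2, "tz": 0, "twist": 0}
    - {"grip": 1, "tx": 0, "ty": -2, "tz": 0, "twist": 0}
    - {"grip": 1, "tx": 0, "ty": 0, "tz": 0, "twist": 0}
    - {"grip": 1, "tx": 0, "ty": 0, "tz": 0, "twist": 0}

```text
clock: 8.27
eef_pos: [0.4988, -0.0209, 0.2164]
tcp_rot: [0.747, 0.665, 0.0, 0.0]
contact_force: [-0.0, -0.0, -3.2]
grip_width: 0.101
```

>>> servo_tool:
  commands:
    - {"grip": 1, "tx": 0, "ty": -1, "tz": 0, "twist": 0}
    - {"grip": 1, "tx": 0, "ty": -1, "tz": 0, "twist": 0}
    - {"grip": 1, "tx": 0, "ty": -1, "tz": 0, "twist": 0}
    - {"grip": 1, "tx": 0, "ty": 0, "tz": 0, "twist": 0}
    - {"grip": 1, "tx": 0, "ty": 0, "tz": 0, "twist": 0}

```text
clock: 8.68
eef_pos: [0.4959, -0.0205, 0.2164]
tcp_rot: [0.747, 0.665, 0.0, -0.0]
contact_force: [-0.3, -1.1, -3.3]
grip_width: 0.102
```

```bash
python3 go.py .4960 -.0207 .2164;  python3 - <<'E'
from rig import bot
from meas import *
d=bot.get_image("scene"); np.savez("scene4.npz",**d)
cv2.imwrite("pics/scene4.png",cv2.resize(d["image"][130:240,270:370],None,fx=5,fy=5,interpolation=cv2.INTER_CUBIC)[:,:,::-1])
W=cloud(d)
p=W[box(W,[.485,-.1,.142],[.57,.06,.205])];c,nn,b=ransac(p);q=p[b];print("plate front",b.sum(),c.round(4),nn.round(4),q[:,1].min(),q[:,1].max())
E
```

```text
t 8.68 p [ 0.4959 -0.0205  0.2164] toolx yaw 1.4537 tooly yaw -0.1171 tiltz [0. 0.] F [-0.3 -1.1 -3.3] w 0.102 q7 -0.3
tool delta mm [-0.1  0.1 -0. ]
plate front 511 [ 0.4981 -0.0224  0.1748] [ 0.9931 -0.1166 -0.0079] -0.08130920968942096 0.03869158496795333
```

View pics/scene4.png

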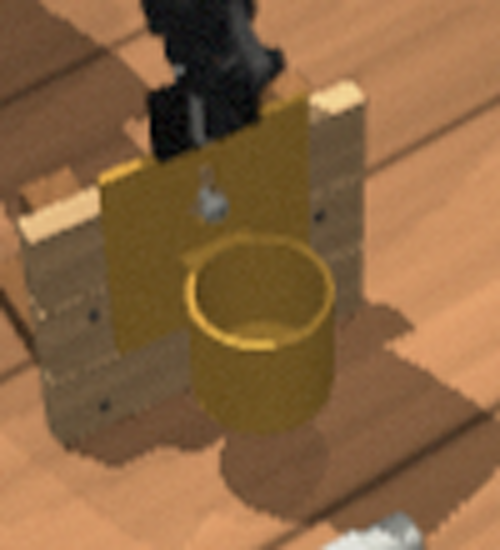

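Scene crop: the screw head now shows in front of the plate in the big hole (crop (210,200)); the plate's back is ~3 mm off the board, inside the 5 mm play. Easing down.

>>> servo_tool:
  commands:
    - {"grip": 1, "tx": 0, "ty": -0.5, "tz": 2, "twist": 0}
    - {"grip": 1, "tx": 0, "ty": 0, "tz": 3, "twist": 0}
    - {"grip": 1, "tx": 0, "ty": 0, "tz": 3, "twist": 0}
    - {"grip": 1, "tx": 0, "ty": 0, "tz": 2, "twist": 0}
    - {"grip": 1, "tx": 0, "ty": 0, "tz": 0, "twist": 0}

```text
clock: 9.15
eef_pos: [0.4951, -0.0204, 0.2057]
tcp_rot: [0.747, 0.665, -0.0, -0.0]
contact_force: [-0.4, 0.1, -3.6]
grip_width: 0.105
```

>>> servo_tool:
  commands:
    - {"grip": 1, "tx": 0, "ty": 0, "tz": 2, "twist": 0}
    - {"grip": 1, "tx": 0, "ty": 0, "tz": 2, "twist": 0}
    - {"grip": 1, "tx": 0, "ty": 0, "tz": 2, "twist": 0}
    - {"grip": 1, "tx": 0, "ty": 0, "tz": 2, "twist": 0}
    - {"grip": 1, "tx": 0, "ty": 0, "tz": 0, "twist": 0}

```text
clock: 9.57
eef_pos: [0.4952, -0.0205, 0.1979]
tcp_rot: [0.747, 0.665, -0.0, -0.0]
contact_force: [0.6, 0.3, -3.8]
grip_width: 0.098
```

```bash
python3 go.py .4955 -.0205 .1899
```

```text
t 9.57 p [ 0.4952 -0.0205  0.1979] toolx yaw 1.4538 tooly yaw -0.117 tiltz [-0.0005  0.0001] F [ 0.6  0.3 -3.8] w 0.098 q7 -0.32
tool delta mm [0.  0.3 8. ]
```

>>> servo_tool:
  commands:
    - {"grip": 1, "tx": 0, "ty": 0, "tz": 1.5, "twist": 0}
    - {"grip": 1, "tx": 0, "ty": 0, "tz": 1.5, "twist": 0}
    - {"grip": 1, "tx": 0, "ty": 0, "tz": 1.5, "twist": 0}
    - {"grip": 1, "tx": 0, "ty": 0, "tz": 1, "twist": 0}
    - {"grip": 1, "tx": 0, "ty": 0, "tz": 0, "twist": 0}

```text
clock: 9.98
eef_pos: [0.4953, -0.0205, 0.1926]
tcp_rot: [0.747, 0.665, -0.0, -0.0]
contact_force: [0.8, 0.1, -3.4]
grip_width: 0.103
```

>>> servo_tool:
  commands:
    - {"grip": 1, "tx": 0, "ty": 0, "tz": 0.5, "twist": 0}
    - {"grip": 1, "tx": 0, "ty": 0, "tz": 0.5, "twist": 0}
    - {"grip": 1, "tx": 0, "ty": 0, "tz": 0.5, "twist": 0}
    - {"grip": 1, "tx": 0, "ty": 0, "tz": 0, "twist": 0}
    - {"grip": 1, "tx": 0, "ty": 0, "tz": 0, "twist": 0}

```text
clock: 10.4
eef_pos: [0.4955, -0.0205, 0.1913]
tcp_rot: [0.747, 0.665, 0.0, 0.0]
contact_force: [0.4, 0.5, -3.2]
grip_width: 0.104
```

```bash
python3 go.py .4955 -.0205 .1899
```

```text
t 10.4 p [ 0.4955 -0.0205  0.1913] toolx yaw 1.4538 tooly yaw -0.117 tiltz [0.0001 0.    ] F [ 0.4  0.5 -3.2] w 0.104 q7 -0.32
tool delta mm [-0.   0.1  1.4]
```

>>> servo_tool:
  commands:
    - {"grip": 1, "tx": 0, "ty": 0, "tz": 0.5, "twist": 0}
    - {"grip": 1, "tx": 0, "ty": 0, "tz": 0.5, "twist": 0}
    - {"grip": 1, "tx": 0, "ty": 0, "tz": 0.4, "twist": 0}
    - {"grip": 1, "tx": 0, "ty": 0, "tz": 0, "twist": 0}
    - {"grip": 1, "tx": 0, "ty": 0, "tz": 0, "twist": 0}

```text
clock: 10.82
eef_pos: [0.4954, -0.0205, 0.1899]
tcp_rot: [0.747, 0.665, -0.0, -0.0]
contact_force: [0.3, -0.1, -3.6]
grip_width: 0.1
```

>>> servo_tool:
  commands:
    - {"grip": 1, "tx": 0, "ty": 0, "tz": 0.4, "twist": 0}
    - {"grip": 1, "tx": 0, "ty": 0, "tz": 0.4, "twist": 0}
    - {"grip": 1, "tx": 0, "ty": 0, "tz": 0.2, "twist": 0}
    - {"grip": 1, "tx": 0, "ty": 0, "tz": 0, "twist": 0}
    - {"grip": 1, "tx": 0, "ty": 0, "tz": 0, "twist": 0}

```text
clock: 11.23
eef_pos: [0.4956, -0.0204, 0.1893]
tcp_rot: [0.747, 0.665, 0.0, 0.0]
contact_force: [-2.3, 0.9, 5.0]
grip_width: 0.102
```

```bash
python3 go.py .4955 -.0205 .1899
```

```text
t 11.23 p [ 0.4956 -0.0204  0.1893] toolx yaw 1.4538 tooly yaw -0.117 tiltz [ 0.0005 -0.    ] F [-2.3  0.9  5. ] w 0.102 q7 -0.32
tool delta mm [-0.1 -0.1 -0.6]
```

Contact: Fz swung from −3.6 to +5 N at z=0.1893, where the seat was predicted. Releasing slowly.

>>> servo_tool:
  commands:
    - {"grip": 0.75, "tx": 0, "ty": 0, "tz": -0.3, "twist": 0}
    - {"grip": 0.7, "tx": 0, "ty": 0, "tz": 0, "twist": 0}
    - {"grip": 0.65, "tx": 0, "ty": 0, "tz": 0, "twist": 0}
    - {"grip": 0.6, "tx": 0, "ty": 0, "tz": 0, "twist": 0}
    - {"grip": 0.5, "tx": 0, "ty": 0, "tz": 0, "twist": 0}
  squeeze: 40

```text
clock: 11.65
eef_pos: [0.4954, -0.0205, 0.1892]
tcp_rot: [0.747, 0.665, 0.0, -0.0]
contact_force: [-0.3, 0.6, -0.5]
grip_width: 0.247
```

>>> servo_tool:
  commands:
    - {"grip": 0.3, "tx": 0, "ty": 0, "tz": 0, "twist": 0}
    - {"grip": 0.1, "tx": 0, "ty": 0, "tz": 0, "twist": 0}
    - {"grip": -0.1, "tx": 0, "ty": 0, "tz": 0, "twist": 0}
    - {"grip": -0.1, "tx": 0, "ty": 0, "tz": 0, "twist": 0}
    - {"grip": -0.1, "tx": 0, "ty": 0, "tz": 0, "twist": 0}

```text
clock: 12.07
eef_pos: [0.4955, -0.0204, 0.1892]
tcp_rot: [0.747, 0.665, 0.0, -0.0]
contact_force: [-0.4, 0.5, -0.1]
grip_width: 0.552
```

```bash
python3 go.py; python3 - <<'E'
from rig import bot
from meas import *
d=bot.get_image("scene"); np.savez("scene5.npz",**d)
cv2.imwrite("pics/scene5.png",cv2.resize(d["image"][130:240,270:370],None,fx=5,fy=5,interpolation=cv2.INTER_CUBIC)[:,:,::-1])
W=cloud(d)
p=W[box(W,[.485,-.1,.122],[.57,.06,.178])];c,nn,b=ransac(p);q=p[b];print("plate front",b.sum(),c.round(4),nn.round(4),q[:,1].min(),q[:,1].max(),q[:,2].max())
E
```

```text
t 12.07 p [ 0.4955 -0.0204  0.1892] toolx yaw 1.4537 tooly yaw -0.117 tiltz [0.     0.0001] F [-0.4  0.5 -0.1] w 0.552 q7 -0.32
plate front 373 [ 0.4972 -0.0251  0.1488] [ 0.9935 -0.1087 -0.0346] -0.08166030781290562 0.039967163412535145 0.17780162687262724
```

View pics/scene5.png

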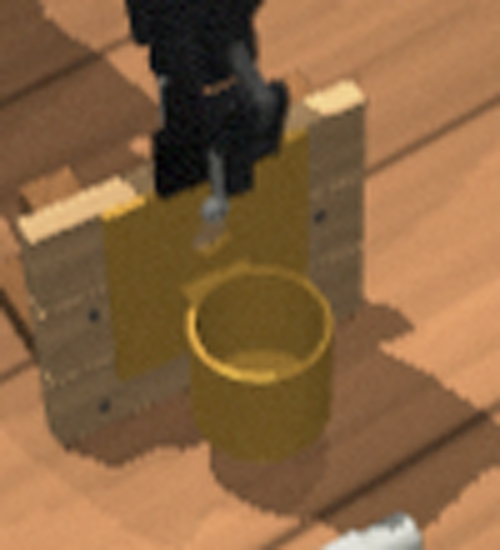

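The picture shows the holder hanging on the screw (head at crop (212,207), in the slot), plate leaning 0.035 rad as described, jaws open around the tab. Raising straight up and turning the wrist for the can.

>>> servo_tool:
  commands:
    - {"grip": -0.1, "tx": 0, "ty": 0, "tz": -5, "twist": 0}
    - {"grip": -0.1, "tx": 0, "ty": 0, "tz": -10, "twist": 0}
    - {"grip": -0.1, "tx": 0, "ty": 0, "tz": -20, "twist": 0}
    - {"grip": -0.1, "tx": 0, "ty": 0, "tz": -25, "twist": 0}
    - {"grip": -0.1, "tx": 0, "ty": 0, "tz": -20, "twist": 0}

```text
clock: 12.53
eef_pos: [0.4956, -0.0202, 0.2716]
tcp_rot: [0.747, 0.665, 0.0, 0.0]
contact_force: [0.4, 0.6, 0.2]
grip_width: 0.55
```

```bash
python3 go.py .456 .324 .27; python3 - <<'E'
from meas import *
from scipy.optimize import least_squares
for f in("scene0","top0"):
    d=load(f+".npz");W=cloud(d);cam=d["extrinsics"][:2,3]
    p=W[box(W,[.38,.2,.02],[.6,.5,.16])]
    g=lambda q:np.hypot(p[:,0]-q[0],p[:,1]-q[1])-.026
    r=least_squares(g,[.456,.323],loss="soft_l1",f_scale=.001);print(f,len(p),r.x.round(4),np.median(np.abs(g(r.x))))
E
```

```text
t 12.53 p [ 0.4956 -0.0202  0.2716] toolx yaw 1.4541 tooly yaw -0.1167 tiltz [0.001  0.0002] F [0.4 0.6 0.2] w 0.55 q7 -0.27
tool delta mm [337.3 -79.4   1.7]
scene0 603 [0.4582 0.3261] 0.001159866223386232
top0 394 [0.4548 0.327 ] 0.0003704176508214016
```

>>> servo_tool:
  commands:
    - {"grip": -1, "tx": 15, "ty": -3, "tz": 0, "twist": 0}
    - {"grip": -1, "tx": 30, "ty": -7, "tz": 0, "twist": 0}
    - {"grip": -1, "tx": 36, "ty": -9, "tz": 0, "twist": 0}
    - {"grip": -1, "tx": 36, "ty": -9, "tz": 0, "twist": 0}
    - {"grip": -1, "tx": 36, "ty": -9, "tz": 0, "twist": 0}
  squeeze: 60

```text
clock: 12.95
eef_pos: [0.4762, 0.1373, 0.2705]
tcp_rot: [0.748, 0.664, 0.001, 0.0]
contact_force: [2.0, 0.6, 0.4]
grip_width: 1.001
```

>>> servo_tool:
  commands:
    - {"grip": -1, "tx": 36, "ty": -9, "tz": 0, "twist": 0}
    - {"grip": -1, "tx": 36, "ty": -9, "tz": 0, "twist": 0}
    - {"grip": -1, "tx": 36, "ty": -8, "tz": 0, "twist": 0}
    - {"grip": -1, "tx": 36, "ty": -8, "tz": 0, "twist": 0}
    - {"grip": -1, "tx": 25, "ty": -5, "tz": 0, "twist": 0}

```text
clock: 13.37
eef_pos: [0.4565, 0.3116, 0.2705]
tcp_rot: [0.747, 0.665, 0.001, -0.0]
contact_force: [-0.8, -0.4, 0.1]
grip_width: 0.999
```

>>> servo_tool:
  commands:
    - {"grip": -1, "tx": 15, "ty": -4, "tz": 0, "twist": 0}
    - {"grip": -1, "tx": 0, "ty": 0, "tz": 0, "twist": -0.12}
    - {"grip": -1, "tx": 0, "ty": 0, "tz": 0, "twist": -0.12}
    - {"grip": -1, "tx": 0, "ty": 0, "tz": 0, "twist": -0.12}
    - {"grip": -1, "tx": 0, "ty": 0, "tz": 0, "twist": -0.12}

```text
clock: 13.78
eef_pos: [0.4553, 0.3238, 0.2702]
tcp_rot: [0.565, 0.825, 0.0, 0.0]
contact_force: [-0.1, 0.0, -0.4]
grip_width: 0.996
```

>>> servo_tool:
  commands:
    - {"grip": -1, "tx": 0, "ty": 0, "tz": 0, "twist": -0.12}
    - {"grip": -1, "tx": 0, "ty": 0, "tz": 0, "twist": -0.12}
    - {"grip": -1, "tx": 0, "ty": 0, "tz": 0, "twist": -0.12}
    - {"grip": -1, "tx": 0, "ty": 0, "tz": 0, "twist": -0.12}
    - {"grip": -1, "tx": 0, "ty": 0, "tz": 0, "twist": -0.12}

```text
clock: 14.2
eef_pos: [0.4555, 0.3235, 0.2703]
tcp_rot: [0.297, 0.955, 0.0, 0.0]
contact_force: [-0.2, -0.6, 0.3]
grip_width: 1.003
```

>>> servo_tool:
  commands:
    - {"grip": -1, "tx": 0, "ty": 0, "tz": 0, "twist": -0.12}
    - {"grip": -1, "tx": 0, "ty": 0, "tz": 0, "twist": -0.12}
    - {"grip": -1, "tx": 0, "ty": 0, "tz": 0, "twist": -0.12}
    - {"grip": -1, "tx": 0, "ty": 0, "tz": 0, "twist": -0.12}
    - {"grip": -1, "tx": 0, "ty": 0, "tz": 0, "twist": 0}

```text
clock: 14.62
eef_pos: [0.4555, 0.3234, 0.27]
tcp_rot: [0.061, 0.998, 0.0, 0.0]
contact_force: [-0.3, -0.0, 0.3]
grip_width: 1.001
```

```bash
python3 go.py .455 .326 .25; python3 - <<'E'
from rig import bot
from meas import *
for n in ("scene","top"):
    d=bot.get_image(n); np.savez(f"{n}6.npz",**d); cv2.imwrite(f"pics/{n}6.png",d["image"][:,:,::-1])
    W=cloud(d)
    p=W[box(W,[.505,-.09,.105],[.61,.04,.122])&(hsv(d)[...,1]>150)];print(n,"rim",len(p),circ(p),np.median(p[:,2]),p.min(0).round(4),p.max(0).round(4))
    p=W[box(W,[.46,-.07,.19],[.53,.03,.235])];print("tab",len(p),rect(p),p[:,2].max()) if len(p)>4 else 0
    p=W[box(W,[.505,-.09,.04],[.61,.04,.06])&(hsv(d)[...,1]>150)];print("floor",len(p),p.mean(0) if len(p) else 0)
E
```

```text
t 14.62 p [0.4555 0.3234 0.27  ] toolx yaw 3.0197 tooly yaw 1.4489 tiltz [0.0003 0.    ] F [-0.3 -0.   0.3] w 1.001 q7 0.44
tool delta mm [ 0.8  2.5 20. ]
scene rim 197 [ 0.5505 -0.0273  0.0364] 0.11138206950130192 [ 0.5053 -0.0658  0.1051] [0.5898 0.0349 0.1191]
tab 266 (array([500.8, -21.2]), array([61. , 14.1]), 84.64) 0.2283697868491913
floor 225 [ 0.54771671 -0.02702225  0.04915752]
top rim 164 [ 0.5458 -0.0258  0.0361] 0.11356383307752965 [ 0.508  -0.0624  0.1059] [0.5833 0.0105 0.1194]
tab 131 (array([496.6, -19.9]), array([59.2,  9.9]), 83.29) 0.22862403403995202
floor 542 [ 0.54504518 -0.02511911  0.0445982 ]
```

View pics/top6.png

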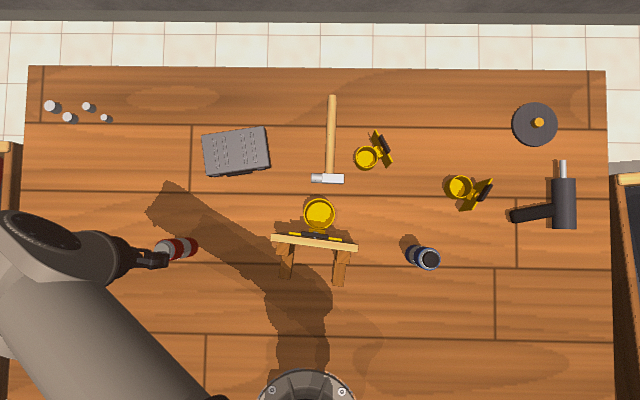

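View pics/scene6.png

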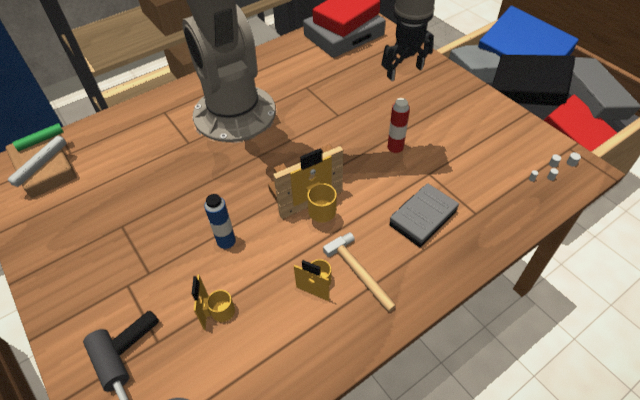

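Both pictures show the holder hanging on its own, cup at top (319,212)/scene (322,205); cup-rim centre ≈ (0.547, −0.0265). The gripper is over the red can. Descending on the can.

>>> servo_tool:
  commands:
    - {"grip": -1, "tx": 0, "ty": 2, "tz": 15, "twist": -0.005}
    - {"grip": -1, "tx": 0, "ty": 0, "tz": 25, "twist": 0}
    - {"grip": -1, "tx": 0, "ty": 0, "tz": 20, "twist": 0}
    - {"grip": -1, "tx": 0, "ty": 0, "tz": 10, "twist": 0}
    - {"grip": -1, "tx": 0, "ty": 0, "tz": 0, "twist": 0}

```text
clock: 15.13
eef_pos: [0.4547, 0.3248, 0.1972]
tcp_rot: [0.062, 0.998, -0.001, -0.001]
contact_force: [-0.9, -0.6, -0.3]
grip_width: 0.996
```

```bash
python3 go.py .4553 .326 .128; python3 - <<'E'
from rig import bot
from meas import *
d=bot.get_image("scene"); np.savez("scene7.npz",**d); a=cv2.resize(d["image"][40:170,340:480],None,fx=4,fy=4)
cv2.imwrite("pics/scene7.png",a[:,:,::-1])
E
```

```text
t 15.13 p [0.4547 0.3248 0.1972] toolx yaw 3.0169 tooly yaw 1.4461 tiltz [-0.0027 -0.0017] F [-0.9 -0.6 -0.3] w 0.996 q7 0.36
tool delta mm [-0.6  1.4 69.2]
```

View pics/scene7.png

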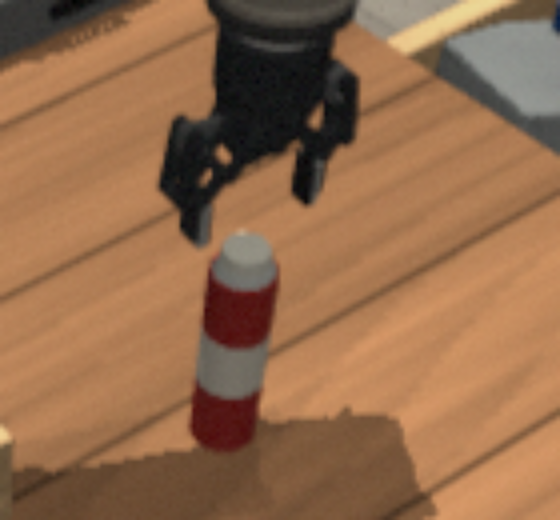

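Crop: tips at (200,240) and (310,200) straddle the cap at (245,250). Going down and closing.

>>> servo_tool:
  commands:
    - {"grip": -1, "tx": 0, "ty": 0.5, "tz": 15, "twist": 0}
    - {"grip": -1, "tx": 0, "ty": 0, "tz": 20, "twist": 0}
    - {"grip": -1, "tx": 0, "ty": 0, "tz": 20, "twist": 0}
    - {"grip": -1, "tx": 0, "ty": 0, "tz": 14, "twist": 0}
    - {"grip": -1, "tx": 0, "ty": 0, "tz": 0, "twist": 0}

```text
clock: 15.6
eef_pos: [0.455, 0.3254, 0.1284]
tcp_rot: [0.062, 0.998, -0.001, -0.001]
contact_force: [-0.4, 0.1, 0.0]
grip_width: 1.002
```

>>> servo_tool:
  commands:
    - {"grip": -0.6, "tx": 0, "ty": 0, "tz": 0, "twist": 0}
    - {"grip": -0.4, "tx": 0, "ty": 0, "tz": 0, "twist": 0}
    - {"grip": -0.35, "tx": 0, "ty": 0, "tz": 0, "twist": 0}
    - {"grip": -0.3, "tx": 0, "ty": 0, "tz": 0, "twist": 0}
    - {"grip": -0.25, "tx": 0, "ty": 0, "tz": 0, "twist": 0}

```text
clock: 16.02
eef_pos: [0.456, 0.3262, 0.131]
tcp_rot: [0.062, 0.998, 0.0, 0.0]
contact_force: [-0.6, -0.9, -0.1]
grip_width: 0.621
```

>>> servo_tool:
  commands:
    - {"grip": -0.15, "tx": 0, "ty": 0, "tz": 0, "twist": 0}
    - {"grip": 0, "tx": 0, "ty": 0, "tz": 0, "twist": 0}
    - {"grip": 1, "tx": 0, "ty": 0, "tz": 0, "twist": 0}
    - {"grip": 1, "tx": 0, "ty": 0, "tz": 0, "twist": 0}
    - {"grip": 1, "tx": 0, "ty": 0, "tz": 0, "twist": 0}

```text
clock: 16.43
eef_pos: [0.4561, 0.3262, 0.1313]
tcp_rot: [0.061, 0.998, 0.0, 0.001]
contact_force: [-1.4, -2.8, 11.7]
grip_width: 0.592
```

```bash
python3 go.py; python3 - <<'E'
from rig import bot
from meas import *
d=bot.get_image("scene"); np.savez("scene8.npz",**d); a=cv2.resize(d["image"][40:170,340:480],None,fx=4,fy=4)
cv2.imwrite("pics/scene8.png",a[:,:,::-1])
E
```

```text
t 16.43 p [0.4561 0.3262 0.1313] toolx yaw 3.0187 tooly yaw 1.4479 tiltz [0.0013 0.0001] F [-1.4 -2.8 11.7] w 0.592 q7 0.29
```

View pics/scene8.png

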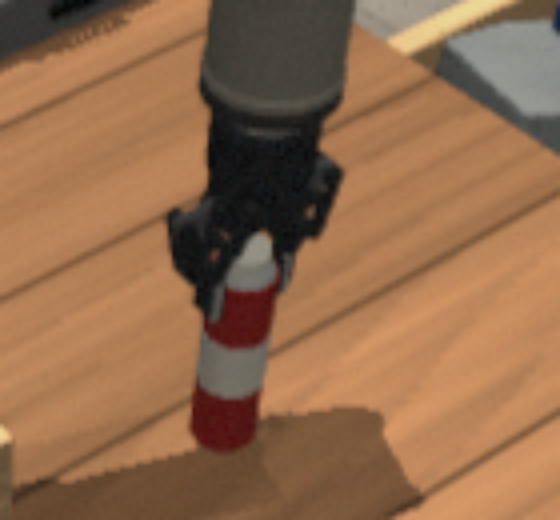

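Can gripped at 50 mm opening. Lifting, then going around in front of the board.

>>> servo_tool:
  commands:
    - {"grip": 1, "tx": 0, "ty": 0, "tz": -5, "twist": -0.003}
    - {"grip": 1, "tx": 0, "ty": 0, "tz": -15, "twist": -0.002}
    - {"grip": 1, "tx": 0, "ty": 0, "tz": -25, "twist": 0}
    - {"grip": 1, "tx": 0, "ty": 0, "tz": -30, "twist": 0}
    - {"grip": 1, "tx": 0, "ty": 0, "tz": -30, "twist": 0}
  squeeze: 70

```text
clock: 16.9
eef_pos: [0.455, 0.326, 0.2371]
tcp_rot: [0.058, 0.998, -0.0, -0.0]
contact_force: [0.6, 0.3, -3.6]
grip_width: 0.59
```

>>> servo_tool:
  commands:
    - {"grip": 1, "tx": 0, "ty": 0, "tz": -25, "twist": 0}
    - {"grip": 1, "tx": 0, "ty": 0, "tz": -15, "twist": 0}
    - {"grip": 1, "tx": 0, "ty": 0, "tz": -5, "twist": 0}
    - {"grip": 1, "tx": 0, "ty": 0, "tz": 0, "twist": 0}
    - {"grip": 1, "tx": 0, "ty": 0, "tz": 0, "twist": 0}

```text
clock: 17.32
eef_pos: [0.4555, 0.3256, 0.2798]
tcp_rot: [0.059, 0.998, -0.0, -0.0]
contact_force: [0.4, 0.6, -4.3]
grip_width: 0.588
```

```bash
python3 go.py .545 -.0263 .281
```

```text
t 17.32 p [0.4555 0.3256 0.2798] toolx yaw 3.0237 tooly yaw 1.4529 tiltz [-0.0002 -0.0005] F [ 0.4  0.6 -4.3] w 0.588 q7 0.44
tool delta mm [-130.3 -339.    -1. ]
```

>>> servo_tool:
  commands:
    - {"grip": 1, "tx": -10, "ty": -8, "tz": 0, "twist": 0}
    - {"grip": 1, "tx": -18, "ty": -16, "tz": 0, "twist": 0}
    - {"grip": 1, "tx": -20, "ty": -22, "tz": 0, "twist": 0}
    - {"grip": 1, "tx": -20, "ty": -25, "tz": 0, "twist": 0}
    - {"grip": 1, "tx": -20, "ty": -25, "tz": 0, "twist": 0}

```text
clock: 17.73
eef_pos: [0.532, 0.2186, 0.2788]
tcp_rot: [0.058, 0.998, -0.0, -0.001]
contact_force: [1.4, 0.0, -4.4]
grip_width: 0.587
```

>>> servo_tool:
  commands:
    - {"grip": 1, "tx": -18, "ty": -26, "tz": 0, "twist": 0}
    - {"grip": 1, "tx": -12, "ty": -28, "tz": 0, "twist": 0}
    - {"grip": 1, "tx": -8, "ty": -30, "tz": 0, "twist": 0}
    - {"grip": 1, "tx": -4, "ty": -30, "tz": 0, "twist": 0}
    - {"grip": 1, "tx": 0, "ty": -30, "tz": 0, "twist": 0}

```text
clock: 18.15
eef_pos: [0.5565, 0.0701, 0.2786]
tcp_rot: [0.059, 0.998, 0.0, -0.001]
contact_force: [0.6, -0.4, -4.5]
grip_width: 0.588
```

>>> servo_tool:
  commands:
    - {"grip": 1, "tx": 0, "ty": -30, "tz": 0, "twist": 0}
    - {"grip": 1, "tx": 0, "ty": -30, "tz": 0, "twist": 0}
    - {"grip": 1, "tx": 0, "ty": -22, "tz": 0, "twist": 0}
    - {"grip": 1, "tx": 0, "ty": -12, "tz": 0, "twist": 0}
    - {"grip": 1, "tx": 0, "ty": -5, "tz": 0, "twist": 0}

```text
clock: 18.57
eef_pos: [0.5443, -0.0284, 0.2791]
tcp_rot: [0.06, 0.998, -0.0, -0.001]
contact_force: [0.3, 0.9, -4.7]
grip_width: 0.593
```

>>> servo_tool:
  commands:
    - {"grip": 1, "tx": 0, "ty": 0, "tz": 0, "twist": 0}
    - {"grip": 1, "tx": 0, "ty": 0, "tz": 0, "twist": 0}
    - {"grip": 1, "tx": 0, "ty": 0, "tz": 0, "twist": 0}
    - {"grip": 1, "tx": 0, "ty": 0, "tz": 0, "twist": 0}
    - {"grip": 1, "tx": 0, "ty": 0, "tz": 0, "twist": 0}

```text
clock: 18.98
eef_pos: [0.545, -0.0248, 0.2802]
tcp_rot: [0.058, 0.998, 0.0, 0.0]
contact_force: [-0.2, 0.1, -3.4]
grip_width: 0.585
```

```bash
python3 go.py .545 -.0263 .281; python3 - <<'E'
from rig import bot
from meas import *
from scipy.optimize import least_squares
d=bot.get_image("scene"); np.savez("scene9.npz",**d); a=cv2.resize(d["image"][80:240,250:410],None,fx=3.5,fy=3.5)
cv2.imwrite("pics/scene9.png",a[:,:,::-1])
W=cloud(d)
for lo,hi in((.155,.2),(.2,.25),(.25,.29),(.155,.29)):
    p=W[box(W,[.51,-.07,lo],[.61,.02,hi])&(hsv(d)[...,2]>60)]
    g=lambda q:np.hypot(p[:,0]-q[0],p[:,1]-q[1])-.026
    r=least_squares(g,[.545,-.026],loss="soft_l1",f_scale=.001);print(lo,len(p),r.x.round(4),np.median(np.abs(g(r.x))))
p=W[box(W,[.505,-.09,.105],[.61,.04,.122])&(hsv(d)[...,1]>150)];print("rim",len(p),circ(p),p.min(0).round(4),p.max(0).round(4))
E
```

```text
t 18.98 p [ 0.545  -0.0248  0.2802] toolx yaw 3.0254 tooly yaw 1.4546 tiltz [0.     0.0003] F [-0.2  0.1 -3.4] w 0.585 q7 1.16
tool delta mm [-0.2 -1.5 -0.8]
0.155 242 [ 0.5461 -0.0245] 0.0008167692815912227
0.2 286 [ 0.5464 -0.0247] 0.0007239487023551795
0.25 257 [ 0.546  -0.0244] 0.0007827799475989758
0.155 785 [ 0.5462 -0.0245] 0.0007727828518466588
rim 135 [ 0.551  -0.0274  0.0361] [ 0.5161 -0.0648  0.105 ] [0.5902 0.0121 0.1163]
```

View pics/scene9.png

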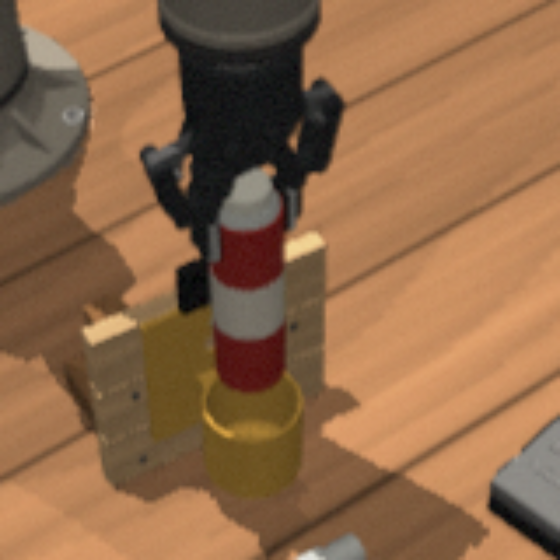

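Picture: the can is upright above the cup, slightly toward the plate. Measured in the same camera, it should shift +2.5 mm x, −2.8 mm y. Correcting and lowering.

>>> servo_tool:
  commands:
    - {"grip": 1, "tx": -1.4, "ty": -1.2, "tz": 5, "twist": 0}
    - {"grip": 1, "tx": -1.4, "ty": -1.3, "tz": 8, "twist": 0}
    - {"grip": 1, "tx": 0, "ty": 0, "tz": 6, "twist": 0}
    - {"grip": 1, "tx": 0, "ty": 0, "tz": 3, "twist": 0}
    - {"grip": 1, "tx": 0, "ty": 0, "tz": 0, "twist": 0}

```text
clock: 19.45
eef_pos: [0.5468, -0.0288, 0.2571]
tcp_rot: [0.059, 0.998, 0.0, -0.001]
contact_force: [-0.9, -0.5, -3.8]
grip_width: 0.588
```

>>> servo_tool:
  commands:
    - {"grip": 1, "tx": 0, "ty": 0, "tz": 6, "twist": 0}
    - {"grip": 1, "tx": 0, "ty": 0, "tz": 10, "twist": 0}
    - {"grip": 1, "tx": 0, "ty": 0, "tz": 10, "twist": 0}
    - {"grip": 1, "tx": 0, "ty": 0, "tz": 8, "twist": 0}
    - {"grip": 1, "tx": 0, "ty": 0, "tz": 4, "twist": 0}

```text
clock: 19.87
eef_pos: [0.5467, -0.0288, 0.2185]
tcp_rot: [0.059, 0.998, 0.0, -0.001]
contact_force: [-0.5, -0.2, -3.9]
grip_width: 0.582
```

```bash
python3 go.py .5475 -.0276 .177; python3 - <<'E'
from rig import bot
from meas import *
from scipy.optimize import least_squares
d=bot.get_image("scene"); a=cv2.resize(d["image"][80:240,250:410],None,fx=3.5,fy=3.5)
cv2.imwrite("pics/scene10.png",a[:,:,::-1])
W=cloud(d)
p=W[box(W,[.51,-.07,.14],[.61,.02,.21])&(hsv(d)[...,2]>60)]
g=lambda q:np.hypot(p[:,0]-q[0],p[:,1]-q[1])-.026
r=least_squares(g,[.545,-.026],loss="soft_l1",f_scale=.001);print(len(p),r.x.round(4))
E
```

```text
t 19.87 p [ 0.5467 -0.0288  0.2185] toolx yaw 3.0239 tooly yaw 1.4531 tiltz [-0.0017  0.0003] F [-0.5 -0.2 -3.9] w 0.582 q7 1.11
tool delta mm [-0.7  1.2 41.5]
365 [ 0.5481 -0.0288]
```

View pics/scene10.png

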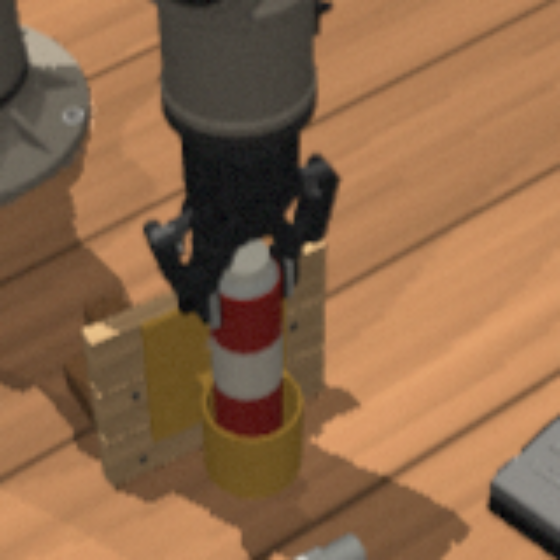

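The can has entered the cup cleanly, with margin all round. Continuing down.

>>> servo_tool:
  commands:
    - {"grip": 1, "tx": -0.5, "ty": 1, "tz": 6, "twist": 0}
    - {"grip": 1, "tx": 0, "ty": 0, "tz": 9, "twist": 0}
    - {"grip": 1, "tx": 0, "ty": 0, "tz": 9, "twist": 0}
    - {"grip": 1, "tx": 0, "ty": 0, "tz": 5, "twist": 0}
    - {"grip": 1, "tx": 0, "ty": 0, "tz": 2, "twist": 0}

```text
clock: 20.33
eef_pos: [0.5475, -0.0278, 0.188]
tcp_rot: [0.059, 0.998, 0.0, -0.001]
contact_force: [-0.3, -0.3, -4.5]
grip_width: 0.585
```

>>> servo_tool:
  commands:
    - {"grip": 1, "tx": 0, "ty": 0, "tz": 1, "twist": 0}
    - {"grip": 1, "tx": 0, "ty": 0, "tz": 1, "twist": 0}
    - {"grip": 1, "tx": 0, "ty": 0, "tz": 1, "twist": 0}
    - {"grip": 1, "tx": 0, "ty": 0, "tz": 0, "twist": 0}
    - {"grip": 1, "tx": 0, "ty": 0, "tz": 0, "twist": 0}

```text
clock: 20.75
eef_pos: [0.5481, -0.0278, 0.1864]
tcp_rot: [0.059, 0.998, 0.0, 0.0]
contact_force: [-0.4, -0.2, -3.5]
grip_width: 0.59
```

```bash
python3 go.py .5475 -.0276 .177
```

```text
t 20.75 p [ 0.5481 -0.0278  0.1864] toolx yaw 3.0237 tooly yaw 1.4529 tiltz [ 0.0004 -0.    ] F [-0.4 -0.2 -3.5] w 0.59 q7 1.07
tool delta mm [0.6 0.1 9.4]
```

>>> servo_tool:
  commands:
    - {"grip": 1, "tx": 0, "ty": 0, "tz": 2, "twist": 0}
    - {"grip": 1, "tx": 0, "ty": 0, "tz": 2, "twist": 0}
    - {"grip": 1, "tx": 0, "ty": 0, "tz": 2, "twist": 0}
    - {"grip": 1, "tx": 0, "ty": 0, "tz": 1, "twist": 0}
    - {"grip": 1, "tx": 0, "ty": 0, "tz": 0, "twist": 0}

```text
clock: 21.17
eef_pos: [0.5478, -0.0278, 0.1789]
tcp_rot: [0.059, 0.998, 0.0, -0.0]
contact_force: [0.1, -0.3, -3.8]
grip_width: 0.59
```

>>> servo_tool:
  commands:
    - {"grip": 1, "tx": 0, "ty": 0, "tz": 0.6, "twist": 0}
    - {"grip": 1, "tx": 0, "ty": 0, "tz": 0.6, "twist": 0}
    - {"grip": 1, "tx": 0, "ty": 0, "tz": 0.3, "twist": 0}
    - {"grip": 1, "tx": 0, "ty": 0, "tz": 0, "twist": 0}
    - {"grip": 1, "tx": 0, "ty": 0, "tz": 0, "twist": 0}

```text
clock: 21.58
eef_pos: [0.548, -0.0277, 0.1778]
tcp_rot: [0.059, 0.998, 0.0, 0.0]
contact_force: [0.4, -0.0, -3.8]
grip_width: 0.588
```

```bash
python3 go.py .5475 -.0276 .1755
```

```text
t 21.58 p [ 0.548  -0.0277  0.1778] toolx yaw 3.0237 tooly yaw 1.4529 tiltz [0.     0.0001] F [ 0.4 -0.  -3.8] w 0.588 q7 1.06
tool delta mm [0.5 0.1 2.3]
```

>>> servo_tool:
  commands:
    - {"grip": 1, "tx": 0, "ty": 0, "tz": 0.6, "twist": 0}
    - {"grip": 1, "tx": 0, "ty": 0, "tz": 0.5, "twist": 0}
    - {"grip": 1, "tx": 0, "ty": 0, "tz": 0.4, "twist": 0}
    - {"grip": 1, "tx": 0, "ty": 0, "tz": 0, "twist": 0}
    - {"grip": 1, "tx": 0, "ty": 0, "tz": 0, "twist": 0}

```text
clock: 22.0
eef_pos: [0.548, -0.0278, 0.1762]
tcp_rot: [0.059, 0.998, 0.0, -0.0]
contact_force: [-0.8, 0.8, -4.0]
grip_width: 0.588
```

```bash
python3 go.py .5475 -.0276 .1755
```

```text
t 22.0 p [ 0.548  -0.0278  0.1762] toolx yaw 3.0237 tooly yaw 1.4529 tiltz [-0.0001  0.0001] F [-0.8  0.8 -4. ] w 0.588 q7 1.06
tool delta mm [0.5 0.1 0.7]
```

>>> servo_tool:
  commands:
    - {"grip": 1, "tx": 0, "ty": 0, "tz": 0.5, "twist": 0}
    - {"grip": 1, "tx": 0, "ty": 0, "tz": 0.5, "twist": 0}
    - {"grip": 1, "tx": 0, "ty": 0, "tz": 0, "twist": 0}
    - {"grip": 1, "tx": 0, "ty": 0, "tz": 0, "twist": 0}
    - {"grip": 1, "tx": 0, "ty": 0, "tz": 0, "twist": 0}

```text
clock: 22.42
eef_pos: [0.5482, -0.0278, 0.1755]
tcp_rot: [0.059, 0.998, 0.0, 0.0]
contact_force: [0.8, 0.0, 2.1]
grip_width: 0.59
```

```bash
python3 go.py .5475 -.0276 .1755
```

```text
t 22.42 p [ 0.5482 -0.0278  0.1755] toolx yaw 3.0237 tooly yaw 1.4529 tiltz [ 0.0006 -0.    ] F [0.8 0.  2.1] w 0.59 q7 1.06
tool delta mm [ 0.8  0.1 -0. ]
```

Bottomed out (Fz −4 → +2 N) at the predicted height. Opening gently.

>>> servo_tool:
  commands:
    - {"grip": -0.22, "tx": 0, "ty": 0, "tz": 0, "twist": 0}
    - {"grip": -0.28, "tx": 0, "ty": 0, "tz": 0, "twist": 0}
    - {"grip": -0.35, "tx": 0, "ty": 0, "tz": 0, "twist": 0}
    - {"grip": -0.45, "tx": 0, "ty": 0, "tz": 0, "twist": 0}
    - {"grip": -0.6, "tx": 0, "ty": 0, "tz": 0, "twist": 0}
  squeeze: 30

```text
clock: 22.83
eef_pos: [0.548, -0.0277, 0.1752]
tcp_rot: [0.059, 0.998, 0.0, -0.0]
contact_force: [0.2, 0.3, -0.9]
grip_width: 0.801
```

>>> servo_tool:
  commands:
    - {"grip": -0.8, "tx": 0, "ty": 0, "tz": 0, "twist": 0}
    - {"grip": -1, "tx": 0, "ty": 0, "tz": 0, "twist": 0}
    - {"grip": -1, "tx": 0, "ty": 0, "tz": 0, "twist": 0}
    - {"grip": -1, "tx": 0, "ty": 0, "tz": 0, "twist": 0}
    - {"grip": -1, "tx": 0, "ty": 0, "tz": 0, "twist": 0}

```text
clock: 23.25
eef_pos: [0.548, -0.0278, 0.1752]
tcp_rot: [0.059, 0.998, 0.0, 0.0]
contact_force: [-0.0, 0.0, -0.1]
grip_width: 0.997
```

```bash
python3 go.py; python3 - <<'E'
from rig import bot
from meas import *
d=bot.get_image("scene"); a=cv2.resize(d["image"][80:240,250:410],None,fx=3.5,fy=3.5)
cv2.imwrite("pics/scene11.png",a[:,:,::-1])
E
```

```text
t 23.25 p [ 0.548  -0.0278  0.1752] toolx yaw 3.0238 tooly yaw 1.453 tiltz [0.0001 0.0001] F [-0.   0.  -0.1] w 0.997 q7 1.06
```

View pics/scene11.png

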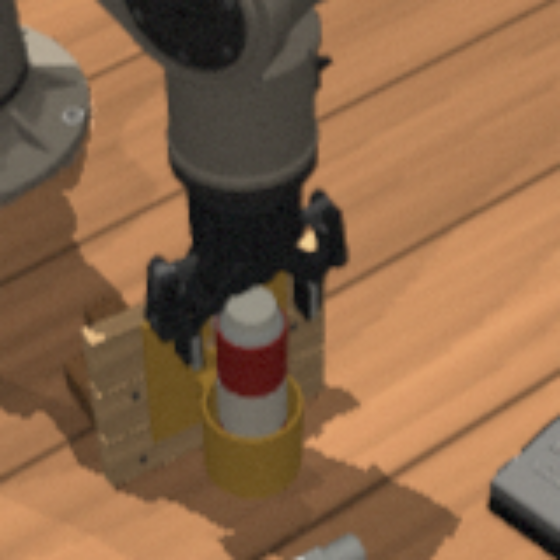

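The can stands free in the cup with the jaws open clear of it. Retreating straight up, then aside.

>>> servo_tool:
  commands:
    - {"grip": -1, "tx": 0, "ty": 0, "tz": -5, "twist": 0}
    - {"grip": -1, "tx": 0, "ty": 0, "tz": -12, "twist": 0}
    - {"grip": -1, "tx": 0, "ty": 0, "tz": -20, "twist": 0}
    - {"grip": -1, "tx": 0, "ty": 0, "tz": -25, "twist": 0}
    - {"grip": -1, "tx": 0, "ty": 0, "tz": -25, "twist": 0}

```text
clock: 23.72
eef_pos: [0.5478, -0.0275, 0.2641]
tcp_rot: [0.059, 0.998, 0.0, -0.0]
contact_force: [-0.0, -0.4, 0.6]
grip_width: 0.999
```

>>> servo_tool:
  commands:
    - {"grip": -1, "tx": 0, "ty": 0, "tz": -25, "twist": 0}
    - {"grip": -1, "tx": 0, "ty": 10, "tz": -15, "twist": 0}
    - {"grip": -1, "tx": 0, "ty": 25, "tz": 0, "twist": 0}
    - {"grip": -1, "tx": 0, "ty": 35, "tz": 0, "twist": 0}
    - {"grip": -1, "tx": 0, "ty": 35, "tz": 0, "twist": 0}

```text
clock: 24.13
eef_pos: [0.5606, 0.077, 0.3039]
tcp_rot: [0.06, 0.998, -0.0, 0.001]
contact_force: [0.9, 0.2, 0.7]
grip_width: 0.998
```

>>> servo_tool:
  commands:
    - {"grip": -1, "tx": 0, "ty": 35, "tz": 0, "twist": 0}
    - {"grip": -1, "tx": 0, "ty": 35, "tz": 0, "twist": 0}
    - {"grip": -1, "tx": 0, "ty": 35, "tz": 0, "twist": 0}
    - {"grip": -1, "tx": 0, "ty": 20, "tz": 0, "twist": 0}
    - {"grip": -1, "tx": 0, "ty": 10, "tz": 0, "twist": 0}

```text
clock: 24.55
eef_pos: [0.5756, 0.2143, 0.3035]
tcp_rot: [0.057, 0.998, 0.001, 0.0]
contact_force: [-1.3, -1.0, 0.2]
grip_width: 0.996
```

>>> servo_tool:
  commands:
    - {"grip": -1, "tx": 0, "ty": 0, "tz": 0, "twist": 0}
    - {"grip": -1, "tx": 0, "ty": 0, "tz": 0, "twist": 0}
    - {"grip": -1, "tx": 0, "ty": 0, "tz": 0, "twist": 0}
    - {"grip": -1, "tx": 0, "ty": 0, "tz": 0, "twist": 0}
    - {"grip": -1, "tx": 0, "ty": 0, "tz": 0, "twist": 0}

```text
clock: 24.97
eef_pos: [0.5765, 0.2092, 0.3025]
tcp_rot: [0.06, 0.998, -0.0, 0.0]
contact_force: [0.7, -0.0, 0.8]
grip_width: 0.997
```

```bash
python3 go.py; python3 - <<'E'
from rig import bot
from meas import *
for n in("scene","top"):
    d=bot.get_image(n); W=cloud(d);cv2.imwrite(f"pics/{n}12.png",d["image"][:,:,::-1])
    for lo,hi in((.13,.17),(.17,.21)):
        p=W[box(W,[.515,-.07,lo],[.61,.02,hi])]
        if len(p)>8:print(n,lo,len(p),p.mean(0).round(4))
    p=W[box(W,[.515,-.07,.16],[.61,.02,.26])];print(" can top",p[:,2].max())
    p=W[box(W,[.46,-.07,.19],[.515,.03,.24])];print(" tab",len(p),rect(p),p[:,2].max())
    p0=cloud(load(n+"0.npz"))
    for nm,lo,hi in(("blue",[.38,-.4,.05],[.535,-.2,.2]),("hammer",[.6,-.12,.01],[.9,.05,.05]),("case",[.55,.1,.02],[.85,.35,.06])):
        a=p0[box(p0,lo,hi)].mean(0);b=W[box(W,lo,hi)].mean(0);print(" ",nm,((b-a)*1000).round(1))
E
```

```text
t 24.97 p [0.5765 0.2092 0.3025] toolx yaw 3.0219 tooly yaw 1.4511 tiltz [ 0.0003 -0.0004] F [ 0.7 -0.   0.8] w 0.997 q7 0.71
scene 0.13 192 [ 0.5691 -0.0401  0.1499]
scene 0.17 238 [ 0.5687 -0.0397  0.1926]
 can top 0.232130953204025
 tab 266 (array([501.1, -20.8]), array([62.1, 13.6]), 84.51) 0.2272196033811199
  blue [ 0.1  0.2 -1.1]
  hammer [-0.6 -0.  -0.2]
  case [ 0.2 -0.  -0.1]
top 0.13 13 [ 0.529  -0.0361  0.1563]
top 0.17 80 [ 0.5477 -0.0288  0.2057]
 can top 0.23283350013362203
 tab 130 (array([496.7, -19.8]), array([59.4,  9.9]), 83.39) 0.2287555877001518
  blue [ 0.1 -0.1  0.5]
  hammer [-0.2 -0.  -0.1]
  case [-0.1 -0.  -0.1]
```

View pics/scene12.png

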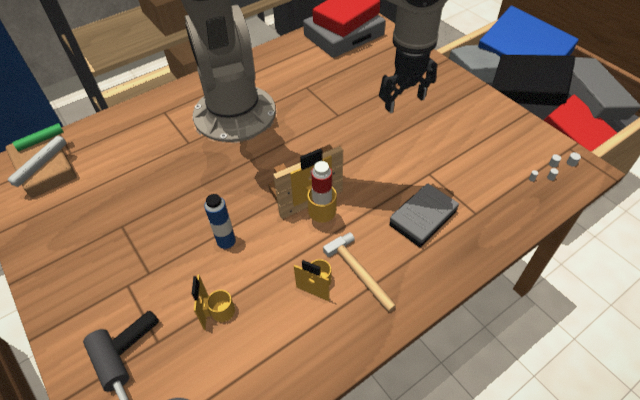

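View pics/top12.png

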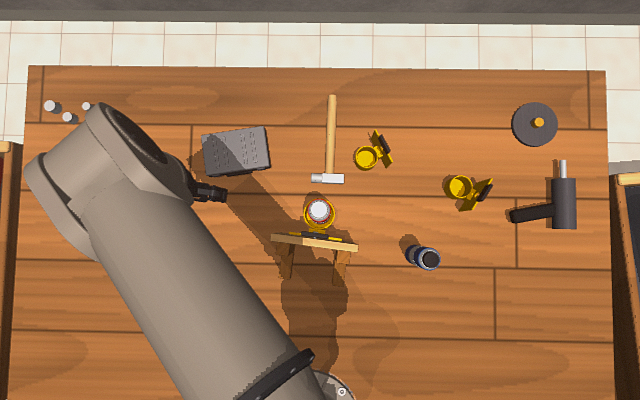

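Both views show the holder hanging on the screw with the red can standing in its cup (scene (321,185), top (319,210)); the bystanders haven't moved and the gripper is clear. Handing in.

```bash
python3 -c "
from rig import bot
print(bot.close_job())"
```

```text
the job is handed in; nothing more can be done
None
```

The largest yellow holder now hangs by itself on the screw, and the red can stands upright in its cup. I handed the job in at about 25 s of the 72 s allowed; the hand-in reports no verdict.

- **Hanging the holder:** I pinched its tab, passed the hole over the screw head and eased it down until it bore on the screw. That was within about 1 mm of the predicted seat height. After I let go it leaned forward about 0.035 rad, close to the 0.04 rad you described.
- **Placing the can:** I gripped it near the top, lowered it until it touched the cup floor, and opened the jaws slowly.
- **Last checks:** The can's top is at z≈0.232 m, in line with a 185 mm can standing on the cup floor. The tab's position changed by under 1 mm when the can went in. The blue can, hammer and case show shifts of about 1 mm or less, which is within camera noise, and the gripper is well clear.
- **Disagreements:** The two cameras differed by about 4–5 mm in x. I settled this from the tool position when gripping the tab (scene camera about 3.4 mm high, top camera about 0.7 mm low). The top camera was blocked by the arm while hanging the holder, so that fit was checked with the scene camera and force readings only. One of my measuring scripts also crashed at that point, so the cup-rim check from the top view was skipped there.

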